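Box up two master patterns for block moulds

TASK

Box up the two grey masters ready for pouring rubber: stand the knob upright in the middle of the larger white board and the spindle upright in the middle of the smaller one, and only when its master is in place stand a blue tube over it on the drawn circle, the wide short tube round the knob and the narrow tall tube round the spindle, with an even gap all round. Keep the masters upright throughout, and leave the orange castings, the mixing cup and the pigment jar standing where they are.

Things in the scene. Friction and masses are not known exactly. Their poses are not given: they have to be found in the camera images.
- knob_master_mid (a point): The knob master: a turned furniture knob primed matt dark grey, standing upright on its foot on the bench; 36 mm high, 36 mm across its flat round foot and again across its domed head (widest 20 to 28 mm above its foot), 24 mm at the neck between; about 45 g. Point: on its axis, half-way up (18 mm above its foot); z up its axis.
- spindle_master_mid (a point): The spindle master: a slender turned baluster spindle primed matt dark grey, standing upright on its foot on the bench; 66 mm high, 24 mm across its flat round foot and across its straight barrel (16 to 36 mm above its foot), tapering above to 12 mm, with a flat round collar of 21 mm at the top; about 40 g. Point: on its axis, half-way up (33 mm above its foot); z up its axis.
- wide_tube_mid (a point): The wide short tube: a ring cut from blue plastic pipe, open at both ends, standing upright on the bench; 64 mm outside, 58 mm inside (3 mm wall), 50 mm high, about 50 g. Point: on its axis, half-way up (25 mm above its lower edge); z along its axis.
- narrow_tube_mid (a point): The narrow tall tube: a length of the same blue pipe, open at both ends, standing upright on the bench; 52 mm outside, 46 mm inside (3 mm wall), 80 mm high, about 50 g. Point: on its axis, half-way up (40 mm above its lower edge); z along its axis.
- large_board_mid (a point): The larger base board: a square of white-faced plywood, 120 x 120 x 16 mm, stuck flat to the bench, with thin dark centre lines and a drawn circle of 64 mm (the outline of the wide tube) at its middle. Point: middle of its upper face, 16 mm above the bench; x and y along its edges, z up.
- small_board_mid (a point): The smaller base board: a square of white-faced plywood, 90 x 90 x 16 mm, stuck flat to the bench, with thin dark centre lines and a drawn circle of 52 mm (the outline of the narrow tube) at its middle. Point: middle of its upper face, 16 mm above the bench; x and y along its edges, z up.
- knob_casting_mid (a point): A finished casting of the knob in bright orange resin, same shape and size as the knob master (36 mm high, 36 mm across its flat round foot and again across its domed head (widest 20 to 28 mm above its foot), 24 mm at the neck between); not part of the job. Point: on its axis, half-way up (18 mm).
- spindle_casting_mid (a point): A finished casting of the spindle in bright orange resin, same shape and size as the spindle master (66 mm high, 24 mm across its flat round foot and across its straight barrel (16 to 36 mm above its foot), tapering above to 12 mm, with a flat round collar of 21 mm at the top); not part of the job. Point: on its axis, half-way up (33 mm).
- mixing_cup_mid (a point): An empty white plastic mixing cup, open at the top, 68 mm across the rim, 75 mm high; not part of the job. Point: on its axis, half-way up (37.5 mm).
- pigment_jar_mid (a point): A small black pigment jar with a yellow cap, 44 mm across, 52 mm high; not part of the job. Point: on its axis, half-way up (26 mm).

How it is judged:
At the end, for the whole second after the job is handed in: Knob in the wide tube on the larger board, spindle in the narrow tube on the smaller: all upright on the board, within 12 mm of its middle, tube and master within 9 mm of concentric, let go and at rest; castings, cup and jar within 20 mm of where they stood (horizontal distance between each of knob_master_mid, wide_tube_mid and large_board_mid below 0.012 m and z of knob_master_mid in the frame of large_board_mid between 0.014 and 0.022 m and angle between each of knob_master_mid, wide_tube_mid, spindle_master_mid, narrow_tube_mid's own z axis and vertical below 0.1 rad and z of wide_tube_mid in the frame of large_board_mid between 0.021 and 0.029 m and horizontal distance between knob_master_mid and wide_tube_mid below 0.009 m and linear speed of each of knob_master, wide_tube, spindle_master, narrow_tube below 0.02 m/s and horizontal distance between each of spindle_master_mid, narrow_tube_mid and small_board_mid below 0.012 m and z of spindle_master_mid in the frame of small_board_mid between 0.029 and 0.037 m and z of narrow_tube_mid in the frame of small_board_mid between 0.036 and 0.044 m and horizontal distance between spindle_master_mid and narrow_tube_mid below 0.009 m and distance of each of knob_casting_mid, spindle_casting_mid, mixing_cup_mid, pigment_jar_mid from where it was at the start of the episode below 0.02 m); the robot touches nothing.
It fails at once if a master tipped over (angle between any of knob_master_mid, spindle_master_mid's own z axis and vertical above 0.8 rad).
It fails at once if a tube stood in the middle of a board before that board's master was there ((horizontal distance between knob_master_mid and large_board_mid above 0.03 m and ((horizontal distance between wide_tube_mid and large_board_mid below 0.03 m and z of wide_tube_mid in the frame of large_board_mid below 0.031 m) or (horizontal distance between narrow_tube_mid and large_board_mid below 0.03 m and z of narrow_tube_mid in the frame of large_board_mid below 0.046 m))) or (horizontal distance between spindle_master_mid and small_board_mid above 0.03 m and ((horizontal distance between wide_tube_mid and small_board_mid below 0.03 m and z of wide_tube_mid in the frame of small_board_mid below 0.031 m) or (horizontal distance between narrow_tube_mid and small_board_mid below 0.03 m and z of narrow_tube_mid in the frame of small_board_mid below 0.046 m)))).
It fails at once if an orange casting was shifted more than 20 mm or knocked over ((distance of knob_casting_mid from where it was at the start of the episode above 0.02 m or angle between knob_casting_mid's own z axis and vertical above 0.5 rad) or (distance of spindle_casting_mid from where it was at the start of the episode above 0.02 m or angle between spindle_casting_mid's own z axis and vertical above 0.5 rad)).
It fails at once if the mixing cup or the pigment jar was shifted more than 20 mm or knocked over ((distance of mixing_cup_mid from where it was at the start of the episode above 0.02 m or angle between mixing_cup_mid's own z axis and vertical above 0.5 rad) or (distance of pigment_jar_mid from where it was at the start of the episode above 0.02 m or angle between pigment_jar_mid's own z axis and vertical above 0.5 rad)).
It also fails if it takes over 96 s, if anything falls off the work surface, if the arm or the gripper's body presses on something with over 40 N, if the wrist force passes 120 N, or if a joint passes its speed limit or range.

ROBOT

A 6-joint arm with a two-finger parallel gripper is mounted at the origin on the work surface. World frame = base frame: x ahead of the robot, y to its left, z up, the work surface at z = 0. Lengths are in m, angles in rad, forces in N, time in s.
With the tool pointing down it reaches from about 0.3 to 0.85 m from the base axis. Payload 4.2 kg.
Tool frame: the origin (TCP) lies at the very end of the fingers, on their centre line; the grasp point (between the pads) lies 19 mm behind it (env.tcp_to_grasp is the distance from the TCP to the grasp point, in m); z points along the fingers, y is the direction in which the jaws open and shut (so a half turn about z gives the same grasp; the last joint's range is limited). The gripper opens to 91 mm and grips with 3 to 60 N. Pads are 32 mm wide; open, the fingers measure 118 mm over their backs; the gripper's body (76 mm by 178 mm) begins 60 mm behind the grasp point.
Start: joints at [-1.36, 0.32, 1.565, -0, 1.257, -0.02], TCP at [0.132, -0.56, 0.18] pointing down, gripper open.
Joint ranges: [-3.11, 3.11], [-0.84, 2.01], [0.21, 2.61], [-1.34, 4.49], [0.05, 2.63], [-2.56, 2.56]. Speed limits (rad/s): [2.57, 2.57, 3.14, 3.14, 3.14, 3.14].

INTERFACE

Orientations are given as a rotation vector (axis times angle).
In Python, from station import env, vision gives the robot as it stands. The module is installed in compiled form; this text tells all that it offers.
- The arm moves only by the shell command python3 -m crank 'ROWS' [FORCE]. ROWS is JSON, a list of rows, each a list of 7 numbers: the shift along the tool's x, y, z as a fraction of full scale, then the turn, a rotation vector about the tool's x, y, z as a fraction of full scale, then the gripper's target within -1 to 1 (fully open at 1, half-way at 0, shut at -1). In form: [[x, y, z, rx, ry, rz, jaw], ...]. A call has 1 to 20 rows; each row is the pose to reach, as a shift and turn from the pose commanded when the call began, along the tool's axes at that moment, turning the shorter way round; what a row does not reach only later rows make up. Full scale, the value 1, is 0.1 m for a shift and 180 degrees for a turn. A row lasts 1/12 s, in which the tool goes at most 41.7 mm and 7.16 degrees, less where a joint would pass 70% of its speed; a pose out of reach is approached as far as the arm can. A call with a number of a shift or a turn outside -1 to 1 is refused whole. A call with a gripper value outside its range is refused whole. The fingers move at their own pace and stop on an object; FORCE is the grip in N (left out, the last holds). Time passes only in rows, so rows that repeat a pose let the fingers close. It gives the time, the measured TCP pose, the force and the opening at its end, in the units of the state.
- env.sense(): the state, without advancing time (a new reading comes with each control period).
- vision.capture(name): name is "scene" or "top" or "wrist"; returns a dict with "frame" (480x640x3 uint8, red, green, blue), "depth" (480x640 float32, m along the optical axis (not along the pixel's ray), 0 where there is no reading), "intrinsics" (3x3 intrinsics, pixels), "dist" ([k1, k2, p1, p2, k3] as OpenCV has them; the pictures are not rectified), "camera_from_world" (4x4, takes a point from world to camera coordinates). Camera axes: x right, y down, z forward; pixel columns grow to the right and rows downward; lengths in m; the calibration is good to about 2 mm. A picture is of the moment at which its call begins.
- env.sign_off(): hands the job in, once; it reports no verdict.
The state is a dict: "t": time; "joints": joint angles; "qvel": joint speeds; "effort": joint torques, N m; "ee_pos": TCP position; "orientation": TCP orientation; "wrist_force": force on the tool from outside, world axes, zero at the start; "moment": the same for the moment, N m; "gripper_width": finger opening in m.
Only numpy, scipy, OpenCV 4.12 (cv2) and the standard library are available. Lean on these libraries where they do the work, as an engineer would, in place of code of your own. Each camera call takes 0.05 s, during which the arm holds its last target.

## Working session

There is one attempt and no reset: what is moved stays moved. The work goes in short steps, Python scripts to look and compute and a shell command to move; the robot and the scene stay as the last step left them, time stands still between calls to the robot, and variables do not carry over. Pictures are saved under pics/ and viewed, and the job is handed in when it is done.

```bash
mkdir -p pics; python3 - <<'E'
from station import env, vision
import cv2, numpy as np
s=env.sense()
for k,v in s.items(): print(k, np.round(v,4))
for n in ["scene","top","wrist"]:
    c=vision.capture(n)
    cv2.imwrite(f"pics/{n}0.png",c["frame"][:,:,::-1])
    T=np.linalg.inv(c["camera_from_world"]); print(n,np.round(T,3).tolist(),np.round(c["intrinsics"],1).tolist(),c["dist"])
E
```

```text
t 0.0
joints [-1.36    0.3203  1.5657 -0.      1.2574 -0.02  ]
qvel [0.0014 0.0025 0.0004 0.0008 0.0022 0.0003]
effort [-1.80000e-03 -4.12465e+01 -2.31972e+01  7.28000e-02  4.57000e-02
 -1.00000e-04]
ee_pos [ 0.1314 -0.5592  0.1788]
orientation [-3.119e+00 -3.616e-01  3.000e-04]
wrist_force [-0.0028  1.2102 -0.7235]
moment [-0.0501 -0.1075 -0.0534]
gripper_width 0.0911
scene [[0.699, 0.596, -0.396, 0.962], [0.715, -0.571, 0.403, -0.385], [0.014, -0.565, -0.825, 0.865], [0.0, 0.0, 0.0, 1.0]] [[492.5, 0.0, 320.1], [0.0, 492.5, 244.8], [0.0, 0.0, 1.0]] [-0.09231161  0.          0.          0.          0.        ]
top [[0.005, -0.998, 0.062, 0.514], [-1.0, -0.005, -0.001, -0.02], [0.001, -0.062, -0.998, 0.809], [0.0, 0.0, 0.0, 1.0]] [[436.6, 0.0, 318.2], [0.0, 436.6, 243.6], [0.0, 0.0, 1.0]] [-0.01958225  0.          0.          0.          0.        ]
wrist [[0.229, -0.943, -0.241, 0.199], [-0.974, -0.222, -0.055, -0.544], [-0.001, 0.247, -0.969, 0.384], [0.0, 0.0, 0.0, 1.0]] [[370.8, 0.0, 317.8], [0.0, 370.8, 233.6], [0.0, 0.0, 1.0]] [-0.06837848  0.          0.          0.          0.        ]
```

View pics/top0.png

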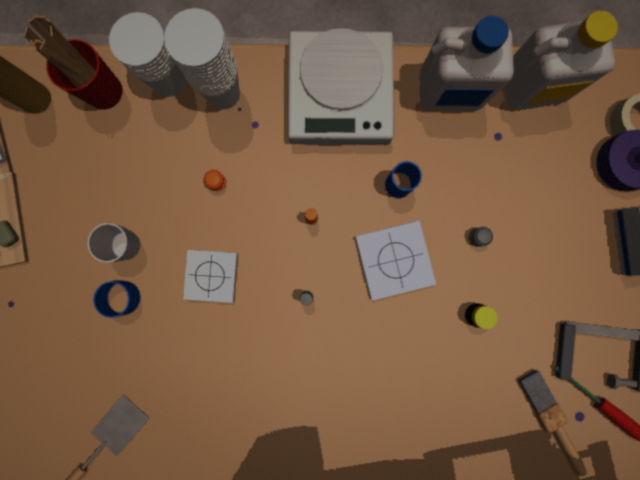

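View pics/scene0.png

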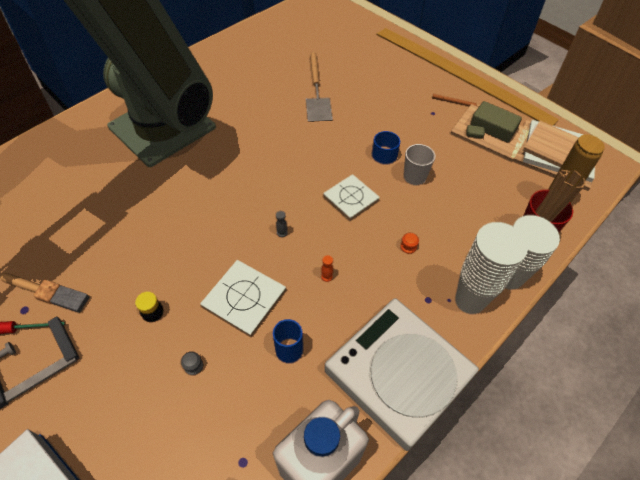

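View pics/wrist0.png

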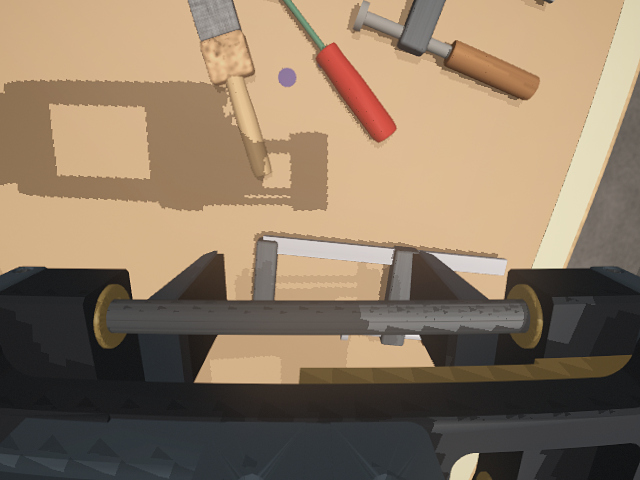

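```bash
cat > h.py <<'E'
from station import env, vision
import cv2, numpy as np
def cap(n,name=None):
    c=vision.capture(n); f=c["frame"]
    if name: cv2.imwrite(f"pics/{name}.png",f[:,:,::-1])
    g=np.stack(np.meshgrid(np.arange(640),np.arange(480)),-1).reshape(-1,1,2).astype(np.float64)
    r=cv2.undistortPoints(g,c["intrinsics"],c["dist"]).reshape(480,640,2)
    r=np.dstack([r,np.ones((480,640))])
    T=np.linalg.inv(c["camera_from_world"])
    c["ray"]=r@T[:3,:3].T; c["o"]=T[:3,3]; c["P"]=c["ray"]*c["depth"][...,None]+c["o"]
    c["hsv"]=cv2.cvtColor(f,cv2.COLOR_RGB2HSV); return c
def plane(c,u,v,z):
    d=cv2.remap(c["ray"].astype(np.float32),np.float32([[u]]),np.float32([[v]]),cv2.INTER_LINEAR).ravel()
    return c["o"]+d*(z-c["o"][2])/d[2]
def near(c,xy,rad,zlo,zhi):
    P=c["P"]; m=(np.hypot(P[...,0]-xy[0],P[...,1]-xy[1])<rad)&(P[...,2]>zlo)&(P[...,2]<zhi)&(c["depth"]>0)
    return P[m]
E
python3 - <<'E'
from h import *
c={n:cap(n) for n in("top","scene")}
px={"top":dict(knob=(481,236,.036),spin=(306,297,.066),wide=(117,298,.05),narrow=(404,179,.08),kc=(214,180,.036),sc=(311,215,.066),cup=(108,243,.075),jar=(485,317,.052),big=(396,260,.016),small=(210,276,.016)),
"scene":dict(knob=(192,360,.036),spin=(281,216,.066),wide=(386,140,.05),narrow=(287,328,.08),kc=(410,240,.036),sc=(328,261,.066),cup=(419,155,.075),jar=(148,300,.052),big=(243,295,.016),small=(351,195,.016))}
for k in px["top"]:
  for n in px:
    u,v,h=px[n][k]; p=plane(c[n],u,v,h)
    q=near(c[n],p[:2],.06 if h!=.016 else .09,h-.006,h+.012)
    if h==.016: q=near(c[n],p[:2],.09,.011,.022)
    if len(q)<5: print(k,n,np.round(p,3),len(q));continue
    cc,r=cv2.minEnclosingCircle(q[:,:2].astype(np.float32)); rr=cv2.minAreaRect(q[:,:2].astype(np.float32))
    print(k,n,"px",np.round(p[:2],4),"circ",np.round(cc,4),round(r*2,4),len(q),"z",round(np.median(q[:,2]),4),"rect",np.round(rr[0],4),np.round(rr[1],3),round(rr[2],1))
E
```

```text
knob top px [ 0.577  -0.3111] circ [ 0.578  -0.3164] 0.0353 254 z 0.034 rect [ 0.5777 -0.3174] [0.033 0.032] 58.5
knob scene px [ 0.5845 -0.3167] circ [ 0.5805 -0.3193] 0.0357 260 z 0.0343 rect [ 0.5813 -0.3196] [0.034 0.033] 44.8
spin top px [ 0.4696 -0.0008] circ [ 0.4667 -0.0007] 0.0208 117 z 0.066 rect [ 0.467  -0.0007] [0.02  0.019] 89.4
spin scene px [ 0.4725 -0.0029] circ [ 0.4685 -0.0013] 0.0214 76 z 0.0663 rect [ 0.4693 -0.0014] [0.018 0.02 ] 45.1
wide top px [0.4651 0.3278] circ [0.4628 0.3385] 0.0651 285 z 0.0491 rect [0.4634 0.3388] [0.062 0.063] 74.2
wide scene px [0.4641 0.336 ] circ [0.4657 0.3373] 0.0679 159 z 0.0483 rect [0.4649 0.3361] [0.063 0.065] 17.5
narrow top px [ 0.6695 -0.1656] circ [ 0.6759 -0.1706] 0.0523 191 z 0.0795 rect [ 0.6757 -0.17  ] [0.051 0.05 ] 25.2
narrow scene px [ 0.6711 -0.1655] circ [ 0.6778 -0.1708] 0.053 217 z 0.0799 rect [ 0.6778 -0.1706] [0.05  0.052] 46.6
kc top px [0.6755 0.1663] circ [0.6803 0.1695] 0.0334 241 z 0.0337 rect [0.6803 0.1701] [0.032 0.031] 37.2
kc scene px [0.6846 0.1623] circ [0.681 0.168] 0.0346 160 z 0.0341 rect [0.68
[... 460 characters left out ...]
68 0.069] 69.7
jar top px [ 0.4355 -0.3096] circ [ 0.435  -0.3104] 0.0407 440 z 0.0521 rect [ 0.4355 -0.3098] [0.039 0.038] 88.6
jar scene px [ 0.4391 -0.308 ] circ [ 0.4367 -0.3114] 0.0418 335 z 0.0524 rect [ 0.4372 -0.3132] [0.039 0.039] 66.9
big top px [ 0.5342 -0.1626] circ [ 0.5339 -0.1616] 0.1681 4361 z 0.0162 rect [ 0.5346 -0.1625] [0.12  0.121] 14.2
big scene px [ 0.5358 -0.1624] circ [ 0.5364 -0.163 ] 0.1683 3460 z 0.0166 rect [ 0.5365 -0.1624] [0.123 0.124] 13.6
small top px [0.5036 0.1749] circ [0.5041 0.176 ] 0.1262 2489 z 0.0161 rect [0.5043 0.1756] [0.091 0.09 ] 86.3
small scene px [0.506  0.1746] circ [0.5049 0.1744] 0.1263 1274 z 0.0167 rect [0.5057 0.1749] [0.091 0.093] 86.8
```

```bash
python3 -m crank '[[0.35,0,0,0,0,0.035,1],[0.75,0,0,0,0,0.0735,1],[1,0,0,0,0,0.0735,1]]' 30; python3 - <<'E'
from h import *
c=cap("top"); P=c["P"]
for n,lo,hi in(("bottle",(.73,-.36),(.95,-.2)),("bottle2",(.73,-.5),(.95,-.36)),("scale",(.7,-.15),(.95,.05)),("cups",(.7,.1),(1,.4))):
    m=(P[...,0]>lo[0])&(P[...,0]<hi[0])&(P[...,1]>lo[1])&(P[...,1]<hi[1])&(P[...,2]>.02)&(c["depth"]>0)
    q=P[m]; print(n,np.round(q.min(0),3),np.round(q.max(0),3))
E
```

```text
t: 0.5
ee_pos: [0.2309, -0.5363, 0.1796]
orientation: [-3.141, 0.007, -0.002]
wrist_force: [0.3, -0.5, 0.4]
gripper_width: 0.0912
bottle [ 0.811 -0.36   0.02 ] [ 0.901 -0.2    0.211]
bottle2 [ 0.817 -0.491  0.02 ] [ 0.912 -0.36   0.21 ]
scale [ 0.749 -0.15   0.02 ] [0.95  0.034 0.063]
cups [0.805 0.117 0.02 ] [0.919 0.4   0.208]
```

```bash
python3 -m crank '[[0.35,-0.2,0,0,0,0,1],[0.7,-0.4,0,0,0,0,1],[1,-0.6,0,0,0,0,1]]'; python3 -m crank '[[0.35,-0.2,0,0,0,0,1],[0.7,-0.4,0,0,0,0,1],[1,-0.6,0,0,0,0,1]]';python3 -m crank '[[0.35,-0.2,0,0,0,0,1],[0.7,-0.5,0,0,0,0,1],[1,-0.7,0,0,0,0,1]]';python3 -m crank '[[0.25,-0.14,0.2,0,0,0,1],[0.48,-0.28,0.5,0,0,0,1],[0.48,-0.28,0.7,0,0,0,1],[0.48,-0.28,0.7,0,0,0,1]]'; python3 -c '
from h import *
cap("scene","s1");cap("wrist","w1");cap("top","t1")'
```

```text
t: 0.8
ee_pos: [0.3303, -0.4762, 0.1794]
orientation: [-3.141, 0.001, -0.0]
wrist_force: [-0.2, -0.4, 0.3]
gripper_width: 0.0909
t: 1.05
ee_pos: [0.4307, -0.4158, 0.1796]
orientation: [3.141, 0.001, 0.001]
wrist_force: [-1.0, -0.6, 0.3]
gripper_width: 0.0913
t: 1.3
ee_pos: [0.5299, -0.3453, 0.1795]
orientation: [-3.141, -0.0, 0.001]
wrist_force: [-0.3, -1.8, 1.1]
gripper_width: 0.0913
t: 1.63
ee_pos: [0.5749, -0.3161, 0.1041]
orientation: [-3.137, -0.004, 0.014]
wrist_force: [-0.6, 0.6, 0.1]
gripper_width: 0.0912
```

View pics/s1.png

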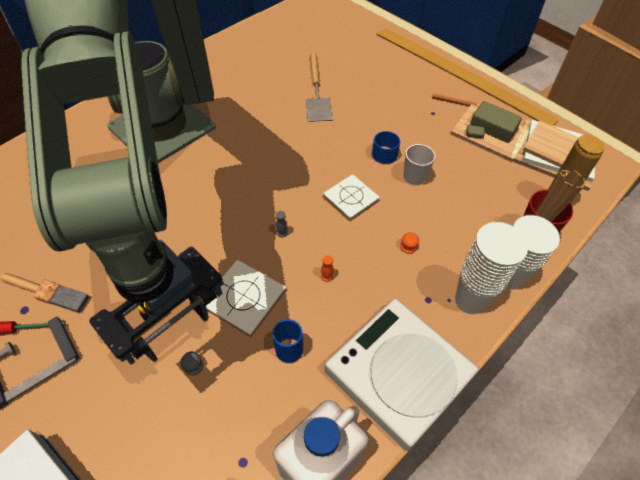

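View pics/w1.png

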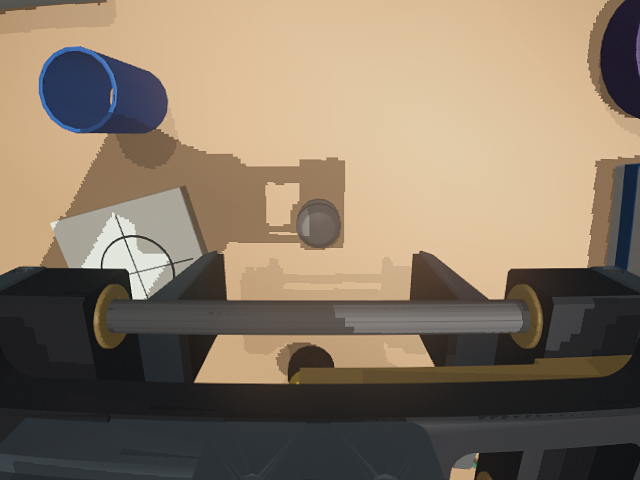

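The scene picture shows the gripper at (160,290), still short of the knob at (192,360); in the wrist picture there are a grey disc at (318,222) and a dark one at (312,362). I'll check which is which.

```bash
python3 - <<'E'
from h import *
s=env.sense(); print(s["ee_pos"],s["orientation"],s["t"])
c=cap("wrist"); 
W=c["camera_from_world"]
for p in((.579,-.318,.018),(.579,-.318,.036),tuple(s["ee_pos"])):
    uv,_=cv2.projectPoints(np.float64([p]),cv2.Rodrigues(W[:3,:3])[0],W[:3,3],c["intrinsics"],c["dist"]); print(p,uv.ravel())
for u,v in((318,222),(312,362)): print(c["P"][v,u],c["depth"][v,u])
print(np.round(np.linalg.inv(W),3))
E
```

```text
[ 0.57698461 -0.3198097   0.11071454] [ 3.14059292e+00 -9.25683383e-04  1.57319240e-03] 1.7833
(0.579, -0.318, 0.018) [315.69680018 223.0936277 ]
(0.579, -0.318, 0.036) [315.58905062 228.16810805]
(np.float64(0.5769846145669671), np.float64(-0.31980969833380696), np.float64(0.11071454389228491)) [318.07158242 261.30256867]
[ 0.58372069 -0.31987587  0.03518315] 0.28749987
[ 0.45355513 -0.31444929  0.02567441] 0.3287688
[[-0.001 -0.969 -0.246  0.646]
 [-1.     0.001 -0.001 -0.32 ]
 [ 0.001  0.246 -0.969  0.316]
 [ 0.     0.     0.     1.   ]]
```

View pics/t1.png

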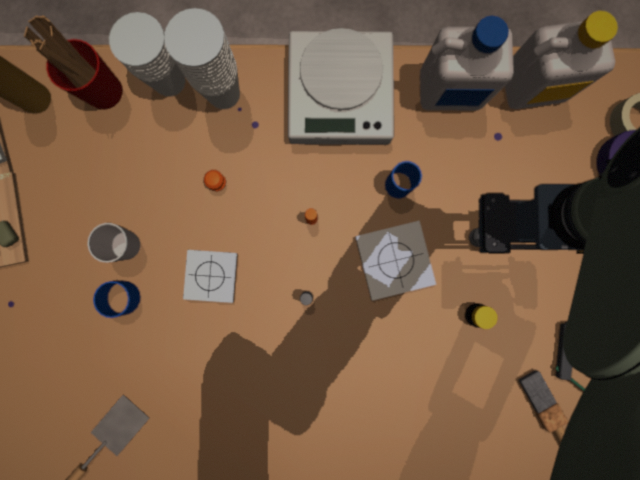

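```bash
python3 -m crank '[[0.02,0,0.3,0,0,0,1],[0.02,0,0.6,0,0,0,1],[0.02,0,0.8,0,0,0,1],[0.02,0,0.8,0,0,0,1],[0.02,0,0.8,0,0,0,1]]'; python3 -m crank '[[0,0,0.12,0,0,0,1],[0,0,0.24,0,0,0,1],[0,0,0.24,0,0,0,0.2],[0,0,0.24,0,0,0,-0.2],[0,0,0.24,0,0,0,-0.6],[0,0,0.24,0,0,0,-1],[0,0,0.24,0,0,0,-1],[0,0,0.24,0,0,0,-1],[0,0,0.24,0,0,0,-1],[0,0,0.24,0,0,0,-1]]' 20
```

```text
t: 2.25
ee_pos: [0.5788, -0.3199, 0.0307]
orientation: [3.141, -0.002, 0.001]
wrist_force: [0.0, -0.1, 1.6]
gripper_width: 0.0906
t: 3.08
ee_pos: [0.579, -0.319, 0.0058]
orientation: [3.141, -0.0, 0.0]
wrist_force: [0.6, 0.5, 0.2]
gripper_width: 0.0406
```

```bash
python3 -m crank '[[0,0,0,0,0,0,-1],[0,0,0,0,0,0,-1],[0,0,0,0,0,0,-1],[0,0,0,0,0,0,-1]]' 20;python3 -m crank '[[0,0,-0.1,0,0,0,-1],[0,0,-0.3,0,0,0,-1],[0,0,-0.6,0,0,0,-1],[0,0,-0.6,0,0,0,-1],[0,0,-0.6,0,0,0,-1]]'; python3 -c '
from h import *
cap("scene","s2");cap("wrist","w2")'
```

```text
t: 3.42
ee_pos: [0.5789, -0.319, 0.0057]
orientation: [3.142, -0.0, 0.0]
wrist_force: [0.4, 0.7, -1.2]
gripper_width: 0.0144
t: 3.83
ee_pos: [0.5804, -0.3198, 0.0686]
orientation: [3.139, -0.0, 0.007]
wrist_force: [0.8, 0.1, -0.0]
gripper_width: 0.0004
```

View pics/s2.png

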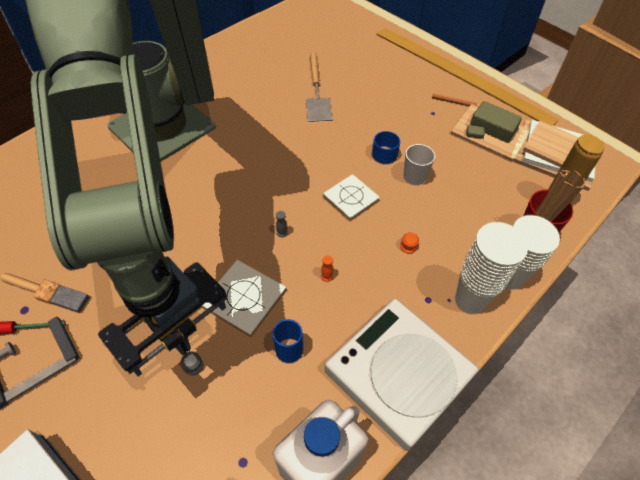

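View pics/w2.png

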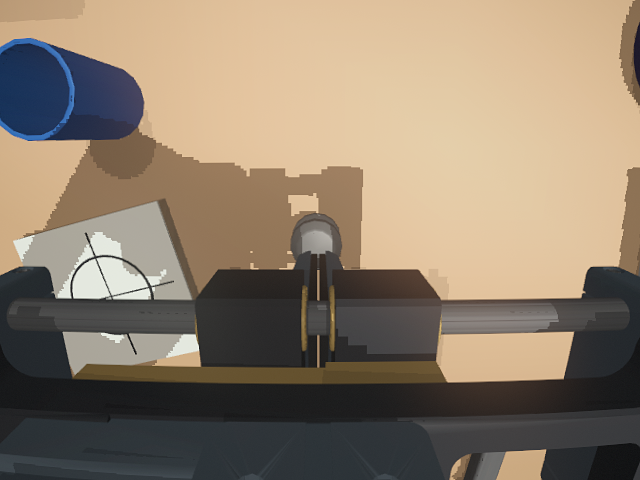

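```bash
python3 - <<'E'
from h import *
s=env.sense(); print(s["ee_pos"],s["orientation"],s["gripper_width"])
for n in("scene","wrist","top"):
    c=cap(n); q=near(c,(.585,-.319),.05,.028,.04)
    cc,r=cv2.minEnclosingCircle(q[:,:2].astype(np.float32)); print(n,cc,r*2,len(q),q[:,:2].min(0),q[:,:2].max(0))
    q=near(c,(.585,-.319),.05,.06,.085); print(" fingers",len(q),q.min(0) if len(q) else '',q.max(0) if len(q) else '')
cv2.imwrite("pics/s2z.png",cv2.resize(cap("scene")["frame"][300:420,110:270,::-1],None,fx=5,fy=5))
E
```

```text
[ 0.57850573 -0.31873314  0.06563273] [-3.14140963e+00  2.07301666e-04  7.84461524e-04] 0.0004814500539759665
scene (0.57979416847229, -0.3188931941986084) 0.037222348153591156 300 [ 0.56171986 -0.3372005 ] [ 0.59771956 -0.30155542]
 fingers 0  
wrist (0.5784483551979065, -0.31733131408691406) 0.0352909117937088 1473 [ 0.5614559  -0.33479494] [ 0.59556171 -0.30014769]
 fingers 0  Traceback (most recent call last):
  File "<stdin>", line 5, in <module>
    return umr_minimum(a, axis, None, out, keepdims, initial, where)
ValueError: zero-size array to reduction operation minimum which has no identity
```

```bash
python3 - <<'E'
from h import *
c=cap("scene"); cv2.imwrite("pics/s2z.png",cv2.resize(c["frame"][300:420,110:270,::-1],None,fx=5,fy=5))
P=c["P"]
m=(np.hypot(P[...,0]-.58,P[...,1]+.319)<.045)&(P[...,2]>.03)&(P[...,2]<.14)
q=P[m]; h=np.histogram(q[:,2],bins=np.arange(.03,.145,.01)); print(h[0])
for z in np.arange(.03,.14,.01):
    b=q[(q[:,2]>=z)&(q[:,2]<z+.01)]
    if len(b): print(round(z,2),b.min(0).round(3),b.max(0).round(3))
W=c["camera_from_world"]; s=env.sense()
uv,_=cv2.projectPoints(np.float64([s["ee_pos"]]),cv2.Rodrigues(W[:3,:3])[0],W[:3,3],c["intrinsics"],c["dist"]); print("tcp px",uv.ravel())
E
```

```text
[263   0   0   0   0   0   2  30  35  41  41]
0.03 [ 0.563 -0.336  0.03 ] [ 0.598 -0.301  0.039]
0.09 [ 0.595 -0.323  0.1  ] [ 0.596 -0.319  0.1  ]
0.1 [ 0.595 -0.328  0.101] [ 0.598 -0.312  0.11 ]
0.11 [ 0.592 -0.33   0.11 ] [ 0.598 -0.309  0.12 ]
0.12 [ 0.592 -0.331  0.121] [ 0.598 -0.308  0.13 ]
0.13 [ 0.593 -0.332  0.13 ] [ 0.598 -0.307  0.14 ]
tcp px [185.57821474 352.12088153]
```

View pics/s2z.png

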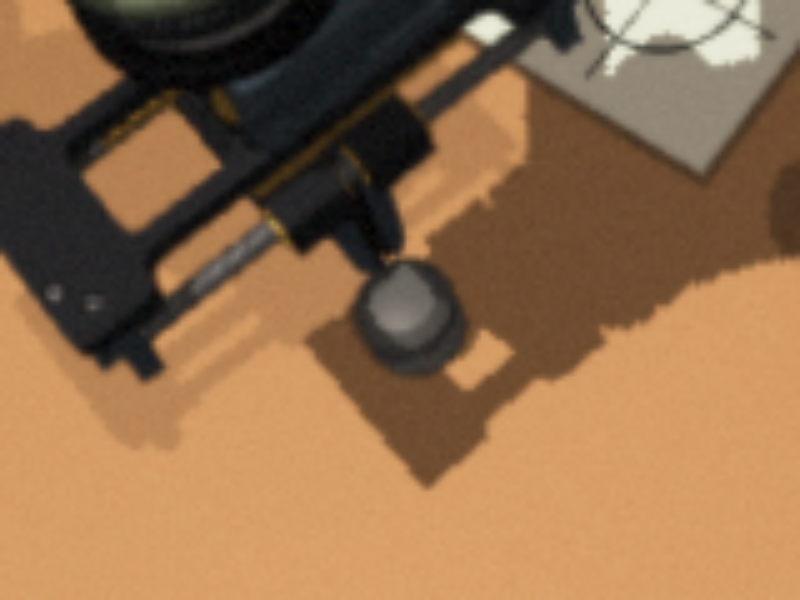

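```bash
python3 -m crank '[[0,0,-0.3,0,0,0,1],[0,0,-0.5,0,0,0,1],[0,0,-0.5,0,0,0,1],[0,0,-0.5,0,0,0,1],[0,0,-0.5,0,0,0,1],[0,0,-0.5,0,0,0,1],[0,0,-0.5,0,0,0,1],[0,0,-0.5,0,0,0,1],[0,0,-0.5,0,0,0,1],[0,0,-0.5,0,0,0,1],[0,0,-0.5,0,0,0,1],[0,0,-0.5,0,0,0,1]]'; python3 - <<'E'
from h import *
print(env.tcp_to_grasp)
s=env.sense(); print(s["ee_pos"],s["orientation"],s["gripper_width"])
for n in("scene","wrist"):
    c=cap(n,n+"3"); P=c["P"]
    m=(abs(P[...,0]-.579)<.04)&(abs(P[...,1]+.319)<.085)&(P[...,2]>.05)&(P[...,2]<.25)
    q=P[m]; print(n,len(q))
    for z in np.arange(.09,.21,.01):
        b=q[(q[:,2]>=z)&(q[:,2]<z+.01)]
        if len(b): print(round(z,2),len(b),b.min(0).round(3),b.max(0).round(3))
    W=c["camera_from_world"]
    uv,_=cv2.projectPoints(np.float64([s["ee_pos"],s["ee_pos"]+[0,.05,0],s["ee_pos"]-[0,.05,0]]),cv2.Rodrigues(W[:3,:3])[0],W[:3,3],c["intrinsics"],c["dist"]); print("tcp px",uv.reshape(-1,2).round())
    if n=="scene": cv2.imwrite("pics/s3z.png",cv2.resize(c["frame"][240:420,80:320,::-1],None,fx=3,fy=3))
E
```

```text
t: 5.13
ee_pos: [0.5789, -0.319, 0.1156]
orientation: [3.141, -0.0, 0.0]
wrist_force: [-0.2, 0.4, 0.4]
gripper_width: 0.0776
0.0188
[ 0.5788963  -0.31897581  0.11564161] [ 3.14148707e+00 -2.24058759e-04  1.56281067e-05] 0.07756446696389606
scene 1051
0.14 2 [ 0.572 -0.281  0.15 ] [ 0.577 -0.28   0.15 ]
0.15 39 [ 0.565 -0.368  0.151] [ 0.598 -0.274  0.16 ]
0.16 49 [ 0.572 -0.368  0.16 ] [ 0.598 -0.273  0.17 ]
0.17 55 [ 0.565 -0.369  0.17 ] [ 0.599 -0.271  0.18 ]
0.18 57 [ 0.567 -0.369  0.18 ] [ 0.599 -0.27   0.19 ]
0.19 50 [ 0.566 -0.371  0.19 ] [ 0.599 -0.272  0.2  ]
0.2 44 [ 0.571 -0.36   0.2  ] [ 0.598 -0.274  0.209]
tcp px [[179. 341.]
 [203. 322.]
 [154. 360.]]
wrist 38037
0.14 18 [ 0.571 -0.363  0.149] [ 0.595 -0.275  0.15 ]
0.15 646 [ 0.571 -0.369  0.15 ] [ 0.596 -0.269  0.16 ]
0.16 754 [ 0.575 -0.369  0.16 ] [ 0.597 -0.269  0.17 ]
0.17 860 [ 0.562 -0.37   0.17 ] [ 0.596 -0.268  0.18 ]
0.18 1068 [ 0.562 -0.371  0.18 ] [ 0.597 -0.267  0.19 ]
0.19 1341 [ 0.562 -0.371  0.19 ] [ 0.597 -0.266  0.2  ]
0.2 1980 [ 0.562 -0.372  0.2  ] [ 0.597 -0.265  0.21 ]
tcp px [[318. 261.]
 [233. 261.]
 [404. 261.]]
```

View pics/s3z.png

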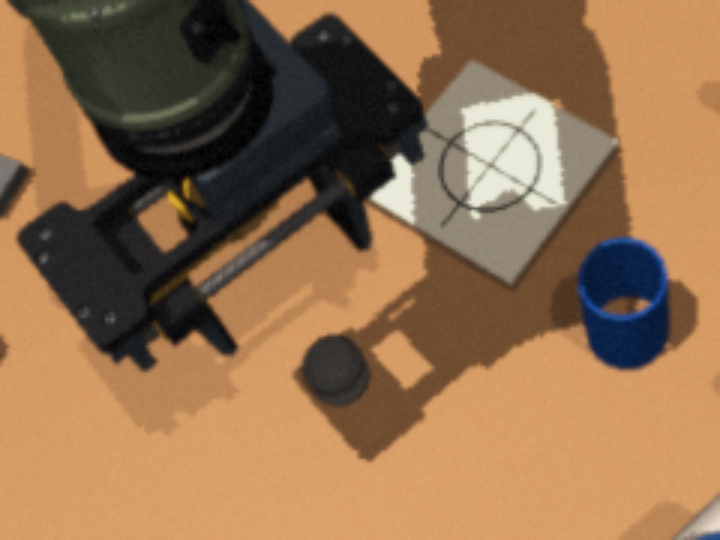

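View pics/wrist3.png

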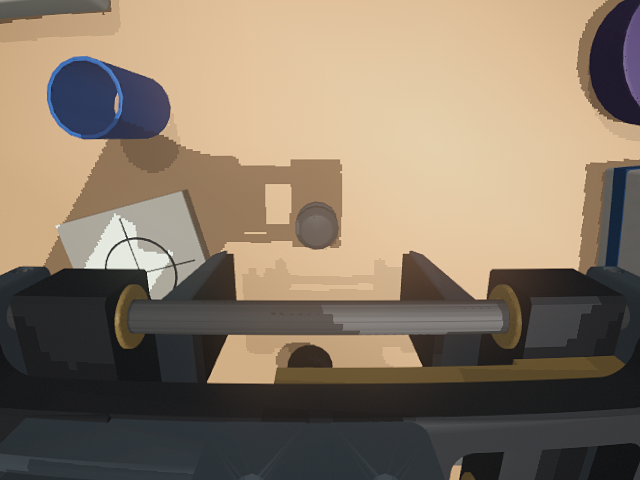

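Depth from both the scene and wrist cameras puts the real fingertips at z≈0.149 while the TCP is reported at 0.116. So the fingers end about 34 mm above the reported TCP, and they closed over the knob's head without touching it. I'll allow for this offset and go down carefully, watching the wrist force.

```bash
python3 -m crank '[[0,0,0.3,0,0,0,1],[0,0,0.6,0,0,0,1],[0,0,0.9,0,0,0,1],[0,0,0.9,0,0,0,1],[0,0,0.9,0,0,0,1]]'; python3 -m crank '[[0,0,0.2,0,0,0,1],[0,0,0.35,0,0,0,1],[0,0,0.4,0,0,0,1],[0,0,0.4,0,0,0,1],[0,0,0.4,0,0,0,1]]';  python3 - <<'E'
from h import *
s=env.sense(); print(s["ee_pos"],s["wrist_force"],s["gripper_width"])
for n in("scene","wrist"):
    c=cap(n,n+"4"); P=c["P"]
    m=(abs(P[...,0]-.579)<.025)&(abs(P[...,1]+.319)<.085)&(abs(P[...,1]+.319)>.03)&(P[...,2]>.01)&(P[...,2]<.12)
    q=P[m]; print(n,len(q),q.min(0),np.histogram(q[:,2],bins=np.arange(.01,.12,.01))[0])
E
```

```text
t: 5.65
ee_pos: [0.578, -0.3184, 0.0245]
orientation: [-3.14, 0.0, 0.005]
wrist_force: [0.8, -0.8, -0.1]
gripper_width: 0.0914
t: 6.07
ee_pos: [0.5801, -0.3196, -0.0125]
orientation: [3.14, -0.0, 0.004]
wrist_force: [0.5, -1.3, 1.0]
gripper_width: 0.0913
[ 0.58009442 -0.31963635 -0.01249395] [ 0.53694796 -1.25797651  1.01392351] 0.0912663534196028
scene 212 [ 0.55404903 -0.37745127  0.02231673] [ 0 23 31 36 38 18 28  3  6  4]
wrist 13078 [ 0.55400454 -0.37786026  0.02098381] [   0  560  777  857 1093 1332 2208 1043 1273 1686]
```

View pics/scene4.png

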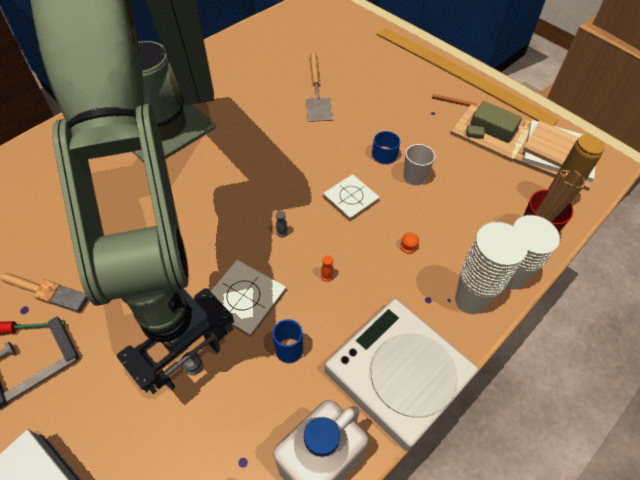

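```bash
python3 -m crank '[[0,0,0.07,0,0,0,1],[0,0,0.13,0,0,0,1],[0,0,0.13,0,0,0,0.2],[0,0,0.13,0,0,0,-0.4],[0,0,0.13,0,0,0,-1],[0,0,0.13,0,0,0,-1],[0,0,0.13,0,0,0,-1],[0,0,0.13,0,0,0,-1],[0,0,0.13,0,0,0,-1],[0,0,0.13,0,0,0,-1],[0,0,0.13,0,0,0,-1],[0,0,0.13,0,0,0,-1],[0,0,0.13,0,0,0,-1],[0,0,0.13,0,0,0,-1],[0,0,0.13,0,0,0,-1]]' 20
```

```text
t: 7.42
ee_pos: [0.579, -0.3189, -0.0273]
orientation: [3.141, -0.0, 0.0]
wrist_force: [0.3, 1.0, 1.3]
gripper_width: 0.0343
```

```bash
python3 -m crank '[[0,0,-0.1,0,0,0,-1],[0,0,-0.3,0,0,0,-1],[0,0,-0.55,0,0,0,-1],[0,0,-0.7,0,0,0,-1],[0,0,-0.7,0,0,0,-1],[0,0,-0.7,0,0,0,-1]]'; python3 - <<'E'
from h import *
print(env.sense()["gripper_width"])
c=cap("scene","s5")
cv2.imwrite("pics/s5z.png",cv2.resize(c["frame"][220:420,80:320,::-1],None,fx=3,fy=3))
E
```

```text
t: 7.92
ee_pos: [0.5794, -0.3193, 0.0438]
orientation: [3.14, -0.0, 0.003]
wrist_force: [-0.3, 0.3, -0.9]
gripper_width: 0.0347
0.03469246400177722
```

View pics/s5z.png

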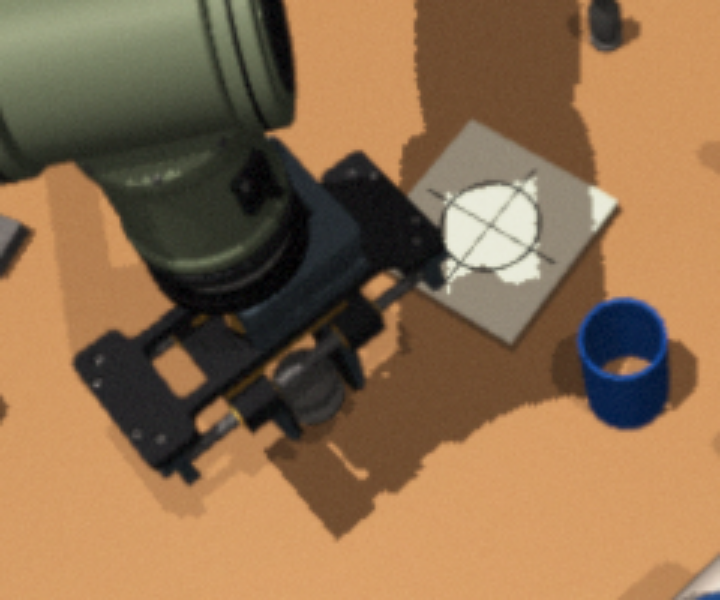

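The knob is held upright between the pads, at about (310,385) in the zoomed picture. Next I'll carry it to the larger board.

```bash
python3 -m crank '[[-0.05,-0.2,0,0,0,0,-1],[-0.15,-0.5,0,0,0,0,-1],[-0.22,-0.8,0,0,0,0,-1]]'; python3 -m crank '[[-0.07,-0.3,0,0,0,0,-1],[-0.15,-0.6,0,0,0,0,-1],[-0.215,-0.765,0,0,0,0,-1],[-0.215,-0.765,0,0,0,0,-1],[-0.215,-0.765,0,0,0,0,-1],[-0.215,-0.765,0,0,0,0,-1]]';  python3 - <<'E'
from h import *
print(env.sense()["ee_pos"],env.sense()["gripper_width"])
c=cap("wrist","w6")
q=near(c,(.5355,-.1625),.09,.011,.022);print(cv2.minAreaRect(q[:,:2].astype(np.float32)))
q=near(c,(.5355,-.1625),.025,.085,.12);print(len(q),cv2.minEnclosingCircle(q[:,:2].astype(np.float32)) if len(q) else '')
E
```

```text
t: 8.22
ee_pos: [0.5549, -0.238, 0.0405]
orientation: [-3.14, 0.003, 0.006]
wrist_force: [0.3, 0.7, -0.7]
gripper_width: 0.0345
t: 8.72
ee_pos: [0.5355, -0.163, 0.042]
orientation: [3.141, -0.0, -0.001]
wrist_force: [0.6, -0.5, -0.6]
gripper_width: 0.0346
[ 0.53550377 -0.16295634  0.04196958] 0.03460663980576915
((0.5340957045555115, -0.1613059639930725), (0.12080143392086029, 0.12063973397016525), 14.144750595092773)
3452 ((0.5358908176422119, -0.16251887381076813), 0.024830777198076248)
```

View pics/w6.png

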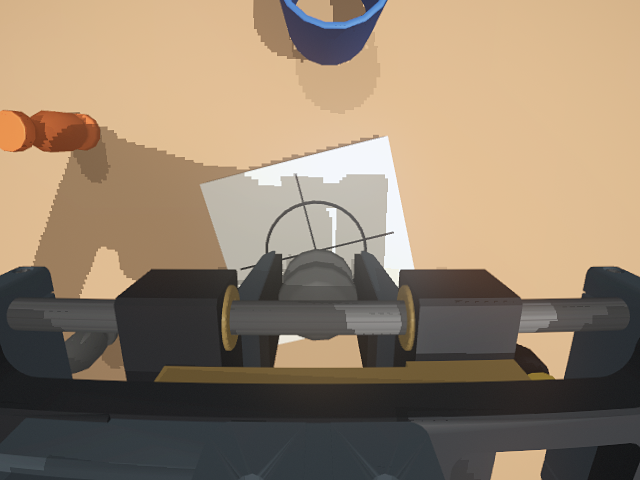

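```bash
python3 -m crank '[[0,0,0.15,0,0,0,-1],[0,0,0.3,0,0,0,-1],[0,0,0.42,0,0,0,-1],[0,0,0.48,0,0,0,-1],[0,0,0.51,0,0,0,-1],[0,0,0.53,0,0,0,-1],[0,0,0.53,0,0,0,-1],[0,0,0.53,0,0,0,-1]]'; python3 -m crank '[[0,0,0,0,0,0,-0.2],[0,0,0,0,0,0,-0.1],[0,0,0,0,0,0,0],[0,0,0,0,0,0,0.3],[0,0,0,0,0,0,0.5],[0,0,0,0,0,0,0.5],[0,0,0,0,0,0,0.5],[0,0,0,0,0,0,0.5]]'
```

```text
t: 9.43
ee_pos: [0.536, -0.1628, -0.0099]
orientation: [3.141, -0.001, 0.002]
wrist_force: [-0.6, -0.9, -0.7]
gripper_width: 0.0344
t: 10.1
ee_pos: [0.5354, -0.1624, -0.0103]
orientation: [3.141, -0.0, 0.0]
wrist_force: [0.4, -0.1, 0.6]
gripper_width: 0.0685
```

```bash
python3 -m crank '[[0,0,-0.3,0,0,0,0.5],[0,0,-0.6,0,0,0,0.6],[0,0,-1,0,0,0,0.6]]'; python3 -m crank '[[-0.1,-0.3,0,0,0,0,0.6],[-0.2,-0.6,0,0,0,0,0.6],[-0.3,-0.8,0,0,0,0,0.6]]'; python3 -m crank '[[-0.15,-0.3,0,0,0,0,0.6],[-0.3,-0.6,0,0,0,0,0.6],[-0.375,-0.815,0,0,0,0,0.6],[-0.375,-0.815,0,0,0,0,0.6],[-0.375,-0.815,0,0,0,0,0.6]]';  python3 - <<'E'
from h import *
s=env.sense(); print(s["ee_pos"])
for n in("scene","top","wrist"):
    c=cap(n,n+"7")
    for nm,xy,h,r in(("knob",(.5355,-.1625),.052,.04),("spin",(.468,-.001),.066,.03)):
        q=near(c,xy,r,h-.006,h+.004)
        if len(q)>20: print(n,nm,len(q),cv2.minEnclosingCircle(q[:,:2].astype(np.float32)),np.median(q[:,2]))
E
```

```text
t: 10.35
ee_pos: [0.5335, -0.1618, 0.0887]
orientation: [-3.14, 0.0, 0.008]
wrist_force: [1.0, 0.4, -0.7]
gripper_width: 0.0726
t: 10.6
ee_pos: [0.5052, -0.0809, 0.0904]
orientation: [-3.141, 0.001, -0.002]
wrist_force: [-0.2, -0.2, -0.8]
gripper_width: 0.0732
t: 11.02
ee_pos: [0.4678, -0.0003, 0.0899]
orientation: [3.141, 0.004, 0.001]
wrist_force: [-0.2, 0.1, -0.4]
gripper_width: 0.0727
[ 4.67831446e-01 -2.70543027e-04  8.98684671e-02]
scene knob 206 ((0.5374215841293335, -0.16419580578804016), 0.017612386494874954) 0.050546592834927184
scene spin 74 ((0.4692694842815399, -0.001361158094368875), 0.010897132568061352) 0.06631886345575283
top knob 267 ((0.5348840951919556, -0.16359283030033112), 0.0168912373483181) 0.04998826568345216
wrist knob 1725 ((0.5348303318023682, -0.16143503785133362), 0.01744063012301922) 0.05024052048372321
wrist spin 808 ((0.4664386510848999, 0.000275241065537557), 0.010687099769711494) 0.06597501687943715
```

View pics/scene7.png

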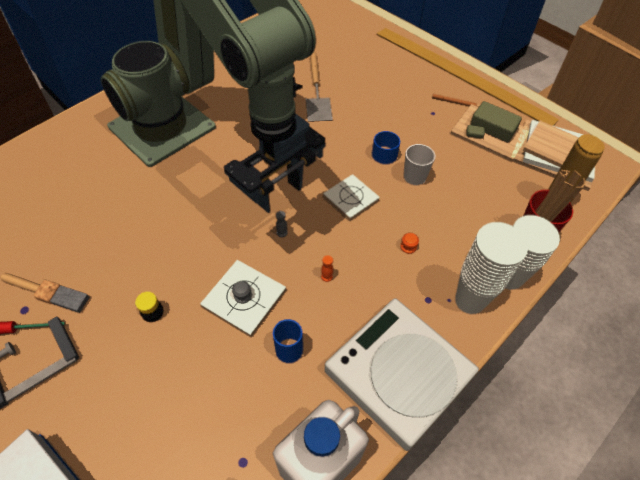

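The knob stands in the drawn circle at (243,292), and the gripper is above the spindle at (281,225).

```bash
python3 -m crank '[[0,0,0.3,0,0,0,0.5],[0,0,0.55,0,0,0,0.4],[0,0,0.75,0,0,0,0.3],[0,0,0.9,0,0,0,0.3],[0,0,0.9,0,0,0,0.3],[0,0,0.9,0,0,0,0.3]]'; python3 -m crank '[[0,0,0.1,0,0,0,0.3],[0,0,0.2,0,0,0,0.3],[0,0,0.27,0,0,0,0.3],[0,0,0.27,0,0,0,0.3],[0,0,0.27,0,0,0,-0.4],[0,0,0.27,0,0,0,-0.8],[0,0,0.27,0,0,0,-1],[0,0,0.27,0,0,0,-1],[0,0,0.27,0,0,0,-1],[0,0,0.27,0,0,0,-1],[0,0,0.27,0,0,0,-1],[0,0,0.27,0,0,0,-1],[0,0,0.27,0,0,0,-1],[0,0,0.27,0,0,0,-1],[0,0,0.27,0,0,0,-1],[0,0,0.27,0,0,0,-1]]' 20
```

```text
t: 11.67
ee_pos: [0.468, -0.0018, -0.0009]
orientation: [3.141, -0.002, -0.002]
wrist_force: [0.4, -0.4, 0.6]
gripper_width: 0.0595
t: 13.0
ee_pos: [0.4681, -0.0009, -0.0272]
orientation: [3.142, -0.0, 0.001]
wrist_force: [-0.8, 0.8, 5.5]
gripper_width: 0.0233
```

```bash
python3 -m crank '[[0,0,-0.1,0,0,0,-1],[0,0,-0.3,0,0,0,-1],[0,0,-0.6,0,0,0,-1],[0,0,-0.7,0,0,0,-1],[0,0,-0.7,0,0,0,-1],[0,0,-0.7,0,0,0,-1]]'; python3 -c '
from h import *
c=cap("scene","s8")
cv2.imwrite("pics/s8z.png",cv2.resize(c["frame"][80:280,200:440,::-1],None,fx=3,fy=3))'; python3 -m crank '[[0.05,-0.2,0,0,0,0,-1],[0.12,-0.55,0,0,0,0,-1],[0.2,-0.9,0,0,0,0,-1]]'; python3 -m crank '[[0.05,-0.3,0,0,0,0,-1],[0.1,-0.6,0,0,0,0,-1],[0.17,-0.86,0,0,0,0,-1],[0.17,-0.86,0,0,0,0,-1],[0.17,-0.86,0,0,0,0,-1],[0.17,-0.86,0,0,0,0,-1]]'; python3 - <<'E'
from h import *
s=env.sense(); print(s["ee_pos"],s["gripper_width"])
c=cap("wrist","w9")
q=near(c,(.505,.175),.07,.011,.022);print(cv2.minAreaRect(q[:,:2].astype(np.float32)))
q=near(c,(.505,.175),.02,.125,.15);print(len(q),cv2.minEnclosingCircle(q[:,:2].astype(np.float32)) if len(q) else '',np.median(q[:,2]))
E
```

```text
t: 13.5
ee_pos: [0.4678, -0.001, 0.0425]
orientation: [3.141, -0.0, 0.0]
wrist_force: [0.0, -0.2, 0.0]
gripper_width: 0.0231
t: 13.8
ee_pos: [0.4866, 0.0892, 0.041]
orientation: [3.141, -0.004, -0.006]
wrist_force: [0.3, -0.5, -1.1]
gripper_width: 0.0234
t: 14.3
ee_pos: [0.5035, 0.1742, 0.0412]
orientation: [3.14, 0.0, -0.005]
wrist_force: [0.7, -0.8, -0.9]
gripper_width: 0.0233
[0.50353947 0.17424684 0.04115234] 0.023342046370710023
((0.5132951140403748, 0.1759933978319168), (0.09067463129758835, 0.07195354253053665), 86.31044006347656)
3142 ((0.5060362219810486, 0.1746610701084137), 0.01956886053085327) 0.13414002061127658
```

View pics/s8z.png

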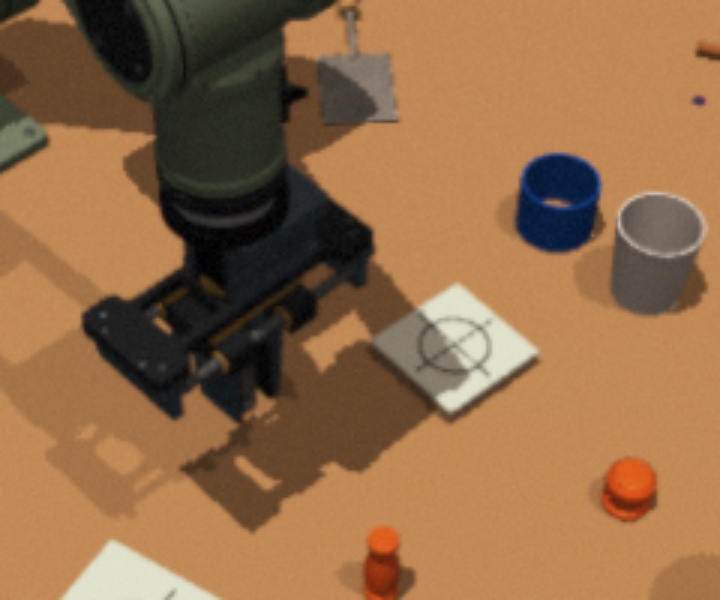

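View pics/w9.png

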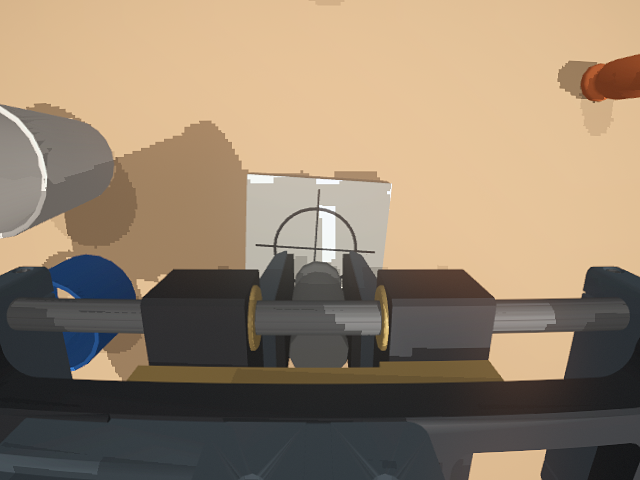

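The spindle is held upright over the circle. Now I'll lower it by 53 mm, let go and raise.

```bash
python3 -m crank '[[0,0,0.15,0,0,0,-1],[0,0,0.3,0,0,0,-1],[0,0,0.42,0,0,0,-1],[0,0,0.48,0,0,0,-1],[0,0,0.51,0,0,0,-1],[0,0,0.53,0,0,0,-1],[0,0,0.53,0,0,0,-1],[0,0,0.53,0,0,0,-1],[0,0,0.53,0,0,0,-1]]'; python3 -m crank '[[0,0,0,0,0,0,-0.4],[0,0,0,0,0,0,-0.3],[0,0,0,0,0,0,-0.2],[0,0,0,0,0,0,0],[0,0,0,0,0,0,0.3],[0,0,0,0,0,0,0.3],[0,0,0,0,0,0,0.3],[0,0,0,0,0,0,0.3]]';  python3 -m crank '[[0,0,-0.2,0,0,0,0.3],[0,0,-0.5,0,0,0,0.3],[0,0,-0.8,0,0,0,0.3],[0,0,-1,0,0,0,0.6],[0,0,-1,0,0,0,1]]'
```

```text
t: 15.1
ee_pos: [0.5055, 0.1751, -0.0098]
orientation: [-3.141, 0.0, -0.002]
wrist_force: [0.1, 0.3, -1.1]
gripper_width: 0.0236
t: 15.77
ee_pos: [0.5049, 0.1751, -0.0104]
orientation: [3.141, -0.0, -0.0]
wrist_force: [-1.0, -0.3, -0.0]
gripper_width: 0.0596
t: 16.18
ee_pos: [0.5082, 0.1761, 0.0942]
orientation: [-3.139, 0.0, -0.014]
wrist_force: [-0.1, 1.2, 0.5]
gripper_width: 0.0698
```

```bash
python3 -m crank '[[-0.1,-0.3,0,0,0,0,1],[-0.15,-0.6,0,0,0,0,1],[-0.2,-0.8,0,0,0,0,1]]'; python3 -m crank '[[-0.1,-0.3,0,0,0,0,1],[-0.15,-0.6,0,0,0,0,1],[-0.21,-0.83,0,0,0,0,1],[-0.21,-0.83,0,0,0,0,1],[-0.21,-0.83,0,0,0,0,1]]';  python3 - <<'E'
from h import *
s=env.sense(); print(s["ee_pos"],s["orientation"],s["gripper_width"])
for n in("scene","top","wrist"):
    c=cap(n,n+"10")
    for nm,xy,h,r in(("knob",(.5355,-.1625),.052,.04),("spin",(.505,.175),.082,.03),("wide",(.464,.338),.05,.04)):
        q=near(c,xy,r,h-.006,h+.004)
        if len(q)>20: print(n,nm,len(q),cv2.minEnclosingCircle(q[:,:2].astype(np.float32)),np.median(q[:,2]))
E
```

```text
t: 16.43
ee_pos: [0.4844, 0.2566, 0.089]
orientation: [-3.141, 0.001, 0.001]
wrist_force: [-0.2, -0.3, 0.1]
gripper_width: 0.0893
t: 16.85
ee_pos: [0.4631, 0.3386, 0.0885]
orientation: [3.14, 0.004, -0.002]
wrist_force: [-0.1, -0.3, -0.1]
gripper_width: 0.0911
[0.46308546 0.33857967 0.08850953] [ 3.14017717e+00  3.60614977e-03 -2.12665103e-03] 0.0910527312630769
scene knob 212 ((0.5379863381385803, -0.16391082108020782), 0.017645210027694702) 0.05051695035559384
scene spin 63 ((0.5051255226135254, 0.17322026193141937), 0.011661859229207039) 0.08224219860962012
scene wide 160 ((0.46536388993263245, 0.33663472533226013), 0.03481171280145645) 0.048277805728730694
top knob 261 ((0.5342022180557251, -0.16316914558410645), 0.016873935237526894) 0.04998899353903441
top spin 127 ((0.503840982913971, 0.17451171576976776), 0.010373449884355068) 0.0817233858955645
top wide 101 ((0.4631180763244629, 0.3264147639274597), 0.029610978439450264) 0.04906990947658285
wrist spin 1023 ((0.5037260055541992, 0.17563065886497498), 0.01158292219042778) 0.08188011386780114
wrist wide 1497 ((0.4631997346878052, 0.33931615948677063), 0.03204954043030739) 0.049697548492125265
```

View pics/scene10.png

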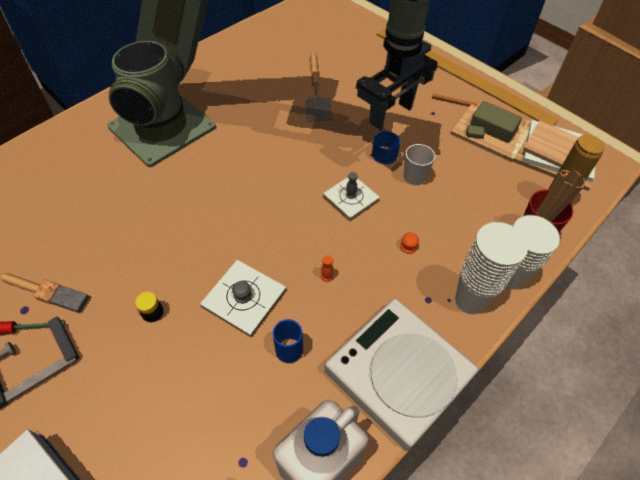

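View pics/wrist10.png

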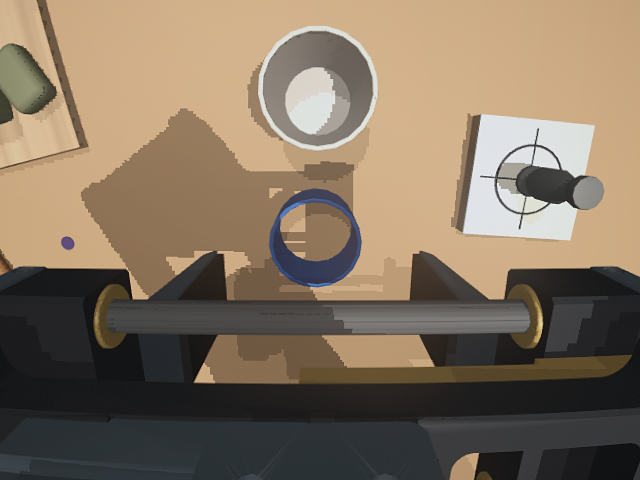

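Both masters stand upright in their circles, and the gripper is centred over the wide tube at (315,238) in the wrist picture.

```bash
python3 -m crank '[[0,0,0.3,0,0,0,1],[0,0,0.55,0,0,0,1],[0,0,0.7,0,0,0,1],[0,0,0.75,0,0,0,1],[0,0,0.75,0,0,0,1]]'; python3 -m crank '[[0,0,0.1,0,0,0,1],[0,0,0.2,0,0,0,1],[0,0,0.33,0,0,0,1],[0,0,0.33,0,0,0,1],[0,0,0.33,0,0,0,0.3],[0,0,0.33,0,0,0,0.1],[0,0,0.33,0,0,0,-0.1],[0,0,0.33,0,0,0,-0.2],[0,0,0.33,0,0,0,-0.2],[0,0,0.33,0,0,0,-0.2],[0,0,0.33,0,0,0,-0.2],[0,0,0.33,0,0,0,-0.2],[0,0,0.33,0,0,0,-0.2],[0,0,0.33,0,0,0,-0.2]]' 15
```

```text
t: 17.42
ee_pos: [0.4634, 0.3365, 0.0134]
orientation: [3.14, -0.002, -0.004]
wrist_force: [0.4, 0.6, 0.5]
gripper_width: 0.0911
t: 18.58
ee_pos: [0.4644, 0.3384, -0.0177]
orientation: [-3.141, 0.0, -0.002]
wrist_force: [0.3, 0.1, 6.7]
gripper_width: 0.0649
```

```bash
python3 -m crank '[[0,0,0,0,0,0,-0.4],[0,0,0,0,0,0,-0.4],[0,0,0,0,0,0,-0.4],[0,0,0,0,0,0,-0.4]]' 20;  python3 -m crank '[[0,0,-0.1,0,0,0,-0.4],[0,0,-0.3,0,0,0,-0.4],[0,0,-0.6,0,0,0,-0.4],[0,0,-0.9,0,0,0,-0.4],[0,0,-0.9,0,0,0,-0.4],[0,0,-0.9,0,0,0,-0.4],[0,0,-0.9,0,0,0,-0.4]]'; python3 -c '
from h import *
c=cap("scene","s11"); c=cap("wrist","w11")'
```

```text
t: 18.92
ee_pos: [0.4644, 0.3384, -0.0177]
orientation: [-3.141, 0.0, -0.002]
wrist_force: [-0.9, -0.7, 6.2]
gripper_width: 0.0648
t: 19.5
ee_pos: [0.4632, 0.3375, 0.0711]
orientation: [3.141, -0.0, -0.002]
wrist_force: [-0.6, -0.1, -0.7]
gripper_width: 0.0645
```

View pics/s11.png

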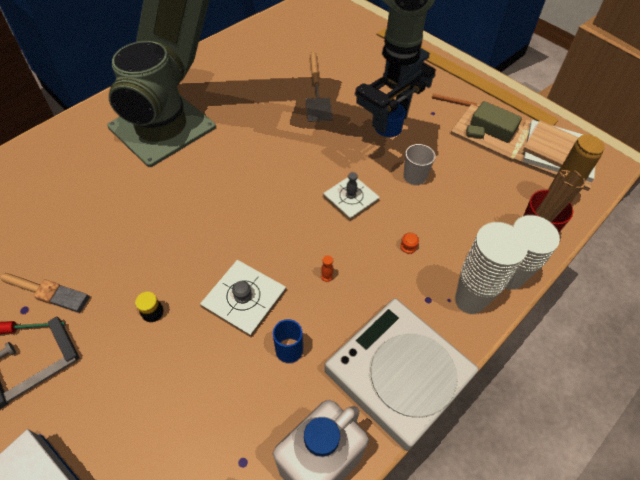

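View pics/w11.png

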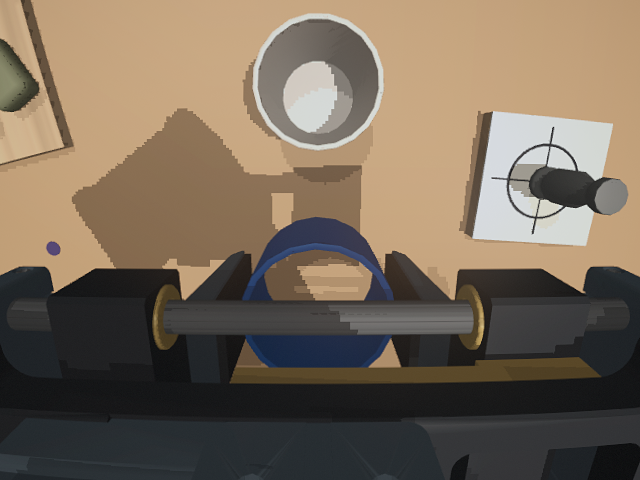

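```bash
python3 -m crank '[[0,0,-0.2,0,0,0,-0.4],[0,0,-0.4,0,0,0,-0.4],[0.05,0.3,-0.5,0,0,0,-0.4],[0.1,0.7,-0.5,0,0,0,-0.4],[0.14,1,-0.5,0,0,0,-0.4]]'; python3 -m crank '[[0.05,0.35,0,0,0,0,-0.4],[0.1,0.7,0,0,0,0,-0.4],[0.14,1,0,0,0,0,-0.4]]';python3 -m crank '[[0.05,0.35,0,0,0,0,-0.4],[0.1,0.7,0,0,0,0,-0.4],[0.14,1,0,0,0,0,-0.4]]';python3 -m crank '[[0.05,0.35,0,0,0,0,-0.4],[0.1,0.7,0,0,0,0,-0.4],[0.14,1,0,0,0,0,-0.4]]'; python3 -m crank '[[0.05,0.35,0,0,0,0,-0.4],[0.1,0.7,0,0,0,0,-0.4],[0.14,0.9,0,0,0,0,-0.4],[0.14,1,0,0,0,0,-0.4],[0.14,1,0,0,0,0,-0.4],[0.14,1,0,0,0,0,-0.4]]'; python3 - <<'E'
from h import *
s=env.sense(); print(s["ee_pos"],s["orientation"],s["gripper_width"])
c=cap("scene","s12"); c=cap("wrist","w12")
q=near(c,(.5355,-.1625),.036,.175-.02,.2);b=(q[:,2]); print(len(q),np.histogram(b,bins=np.arange(.14,.2,.005)))
q=near(c,(.5355,-.1625),.025,.04,.056);print("knob",len(q),cv2.minEnclosingCircle(q[:,:2].astype(np.float32)))
E
```

```text
t: 20.02
ee_pos: [0.4775, 0.2362, 0.1209]
orientation: [3.14, 0.002, -0.002]
wrist_force: [0.1, -1.0, -0.8]
gripper_width: 0.0647
t: 20.27
ee_pos: [0.491, 0.1358, 0.1202]
orientation: [3.14, -0.0, -0.005]
wrist_force: [1.0, 0.3, -0.6]
gripper_width: 0.065
t: 20.52
ee_pos: [0.505, 0.0359, 0.1203]
orientation: [3.141, -0.001, -0.005]
wrist_force: [0.0, 1.1, -0.1]
gripper_width: 0.0646
t: 20.77
ee_pos: [0.5191, -0.064, 0.1202]
orientation: [3.142, -0.001, -0.004]
wrist_force: [0.1, -0.1, -0.6]
gripper_width: 0.0646
t: 21.27
ee_pos: [0.5331, -0.1612, 0.1206]
orientation: [-3.14, 0.001, 0.004]
wrist_force: [-0.5, 1.2, -0.7]
gripper_width: 0.0642
[ 0.5330581  -0.16119065  0.12064265] [-3.14015830e+00  1.20746218e-03  3.61791685e-03] 0.06424416739527969
9094 (array([   0,    0,    0,  618,  807,  938, 1105, 1235, 1284, 2686,  206]), array([0.14 , 0.145, 0.15 , 0.155, 0.16 , 0.165, 0.17 , 0.175, 0.18 ,
       0.185, 0.19 , 0.195]))
knob 409 ((0.5412307977676392, -0.16285991668701172), 0.0165223628282547)
```

View pics/s12.png

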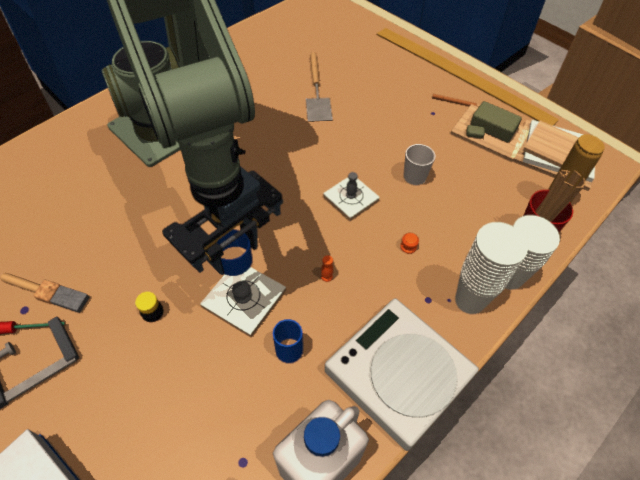

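View pics/w12.png

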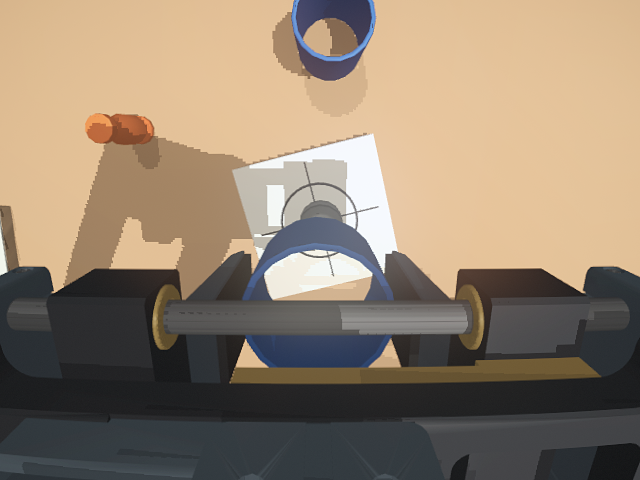

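The wide tube hangs over the knob and lines up in y. Now I'll lower it in two steps.

```bash
python3 -m crank '[[0.01,0,0.2,0,0,0,-0.4],[0.01,0,0.4,0,0,0,-0.4],[0.01,0,0.6,0,0,0,-0.4],[0.01,0,0.7,0,0,0,-0.4],[0.01,0,0.7,0,0,0,-0.4],[0.01,0,0.7,0,0,0,-0.4],[0.01,0,0.7,0,0,0,-0.4]]'; python3 - <<'E'
from h import *
s=env.sense(); print(s["ee_pos"],s["orientation"],s["gripper_width"])
c=cap("wrist","w13")
q=near(c,(.5355,-.1625),.025,.04,.055);print("knob",len(q),cv2.minEnclosingCircle(q[:,:2].astype(np.float32)))
q=near(c,(.5355,-.1625),.036,.113,.125);print("tube",len(q),cv2.minEnclosingCircle(q[:,:2].astype(np.float32)))
E
```

```text
t: 21.95
ee_pos: [0.5359, -0.1617, 0.0528]
orientation: [3.141, 0.001, 0.003]
wrist_force: [0.0, 0.2, -0.1]
gripper_width: 0.0647
[ 0.53592229 -0.16172853  0.0528181 ] [3.14090032e+00 9.18446910e-04 3.33247235e-03] 0.06468354322367915
knob 1636 ((0.5342421531677246, -0.16250252723693848), 0.017552640289068222)
tube 3748 ((0.5357577204704285, -0.16235573589801788), 0.03601040318608284)
```

View pics/w13.png

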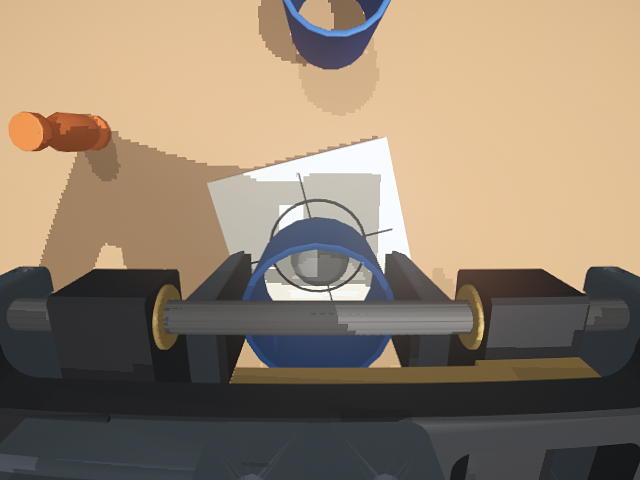

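Aligned to 1–2 mm. I'll lower it the rest of the way, about 54 mm, and let go.

```bash
python3 -m crank '[[0,0,0.15,0,0,0,-0.4],[0,0,0.3,0,0,0,-0.4],[0,0,0.42,0,0,0,-0.4],[0,0,0.48,0,0,0,-0.4],[0,0,0.51,0,0,0,-0.4],[0,0,0.535,0,0,0,-0.4],[0,0,0.535,0,0,0,-0.4],[0,0,0.535,0,0,0,-0.4],[0,0,0.535,0,0,0,-0.4]]'; python3 -m crank '[[0,0,0,0,0,0,0.45],[0,0,0,0,0,0,0.5],[0,0,0,0,0,0,0.6],[0,0,0,0,0,0,0.8],[0,0,0,0,0,0,1],[0,0,0,0,0,0,1],[0,0,0,0,0,0,1],[0,0,0,0,0,0,1]]';  python3 -m crank '[[0,0,-0.2,0,0,0,1],[0,0,-0.5,0,0,0,1],[0,0,-0.8,0,0,0,1],[0,0,-1,0,0,0,1]]';  python3 -m crank '[[0,0,-0.2,0,0,0,1],[0.1,0,-0.4,0,0,0,1],[0.4,0,-0.4,0,0,0,1],[0.7,0.05,-0.4,0,0,0,1],[0.7,0.05,-0.4,0,0,0,1],[0.7,0.05,-0.4,0,0,0,1]]'; python3 - <<'E'
from h import *
s=env.sense(); print(s["ee_pos"],s["orientation"],s["gripper_width"])
for n in("scene","wrist"):
    c=cap(n,n+"14")
    for nm,xy,h,r in(("knob",(.5355,-.1625),.052,.022),("wide",(.5355,-.1625),.066,.04),("narrow",(.677,-.17),.08,.035)):
        q=near(c,xy,r,h-.006,h+.004)
        if len(q)>20: print(n,nm,len(q),cv2.minEnclosingCircle(q[:,:2].astype(np.float32)),np.median(q[:,2]))
E
```

```text
t: 22.75
ee_pos: [0.5355, -0.1621, -0.0012]
orientation: [3.141, -0.0, 0.002]
wrist_force: [0.3, -0.8, 0.2]
gripper_width: 0.0647
t: 23.42
ee_pos: [0.5349, -0.162, -0.0019]
orientation: [3.142, -0.0, 0.0]
wrist_force: [0.1, 1.3, 0.1]
gripper_width: 0.0911
t: 23.75
ee_pos: [0.5359, -0.1623, 0.1008]
orientation: [3.141, -0.0, 0.005]
wrist_force: [0.6, -0.9, 0.2]
gripper_width: 0.0909
t: 24.25
ee_pos: [0.6055, -0.1669, 0.1374]
orientation: [-3.141, -0.0, 0.001]
wrist_force: [0.2, 0.7, -0.4]
gripper_width: 0.0912
[ 0.60547089 -0.16689725  0.13740511] [-3.14143236e+00 -4.81730512e-04  1.48177382e-03] 0.09124562741242102
scene knob 105 ((0.5402935743331909, -0.16060131788253784), 0.014720872975885868) 0.050149686865253784
scene wide 103 ((0.5388634204864502, -0.15983295440673828), 0.032236985862255096) 0.06546659028167534
scene narrow 218 ((0.6776772141456604, -0.17076809704303741), 0.02667505107820034) 0.07969777372977566
wrist knob 358 ((0.5397055149078369, -0.1628071814775467), 0.015247954986989498) 0.04925290746203731
wrist wide 800 ((0.5343676209449768, -0.16135117411613464), 0.032326553016901016) 0.06531353991941247
wrist narrow 1094 ((0.6757988333702087, -0.1695897877216339), 0.025959376245737076) 0.07994204980620204
```

View pics/scene14.png

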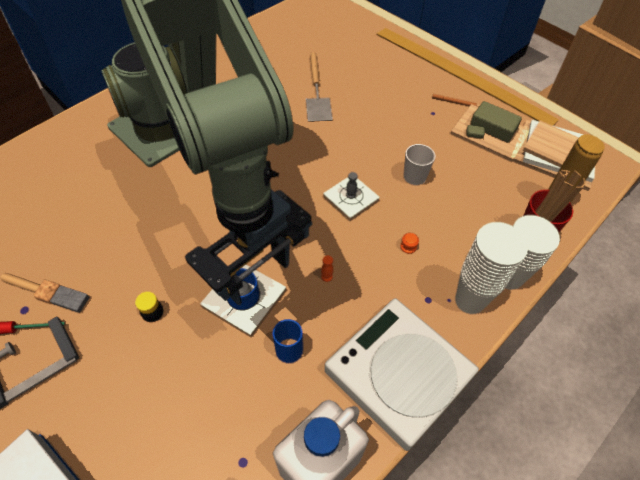

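View pics/wrist14.png

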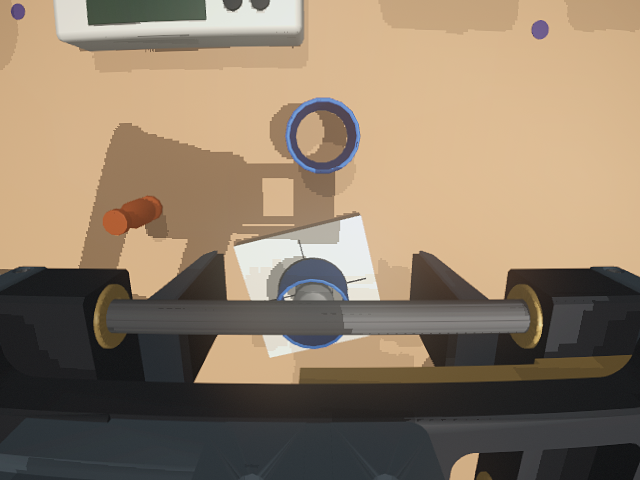

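Wide tube stands round the knob on the circle. Now the narrow tube, at (.6765, -.170).

```bash
python3 -m crank '[[0.3,0.01,0,0,0,0,1],[0.6,0.03,0,0,0,0,1],[0.715,0.03,0,0,0,0,1],[0.715,0.03,0.3,0,0,0,1],[0.715,0.03,0.5,0,0,0,1],[0.715,0.03,0.6,0,0,0,1],[0.715,0.03,0.6,0,0,0,1],[0.715,0.03,0.6,0,0,0,1]]'; python3 -m crank '[[0,0,0.15,0,0,0,1],[0,0,0.3,0,0,0,1],[0,0,0.45,0,0,0,1],[0,0,0.6,0,0,0,1],[0,0,0.73,0,0,0,1],[0,0,0.73,0,0,0,1],[0,0,0.73,0,0,0,1]]'; python3 -m crank '[[0,0,0,0,0,0,0.4],[0,0,0,0,0,0,0.2],[0,0,0,0,0,0,0],[0,0,0,0,0,0,-0.2],[0,0,0,0,0,0,-0.4],[0,0,0,0,0,0,-0.6],[0,0,0,0,0,0,-0.6],[0,0,0,0,0,0,-0.6],[0,0,0,0,0,0,-0.6],[0,0,0,0,0,0,-0.6],[0,0,0,0,0,0,-0.6],[0,0,0,0,0,0,-0.6],[0,0,0,0,0,0,-0.6],[0,0,0,0,0,0,-0.6]]' 20
```

```text
t: 25.02
ee_pos: [0.6759, -0.17, 0.0785]
orientation: [-3.142, 0.0, 0.001]
wrist_force: [0.1, -0.1, 0.5]
gripper_width: 0.0915
t: 25.6
ee_pos: [0.6769, -0.1702, 0.0064]
orientation: [3.141, -0.0, 0.002]
wrist_force: [-0.2, 0.2, -0.2]
gripper_width: 0.0911
t: 26.77
ee_pos: [0.6765, -0.17, 0.0053]
orientation: [3.141, -0.0, 0.0]
wrist_force: [0.5, 0.7, 2.0]
gripper_width: 0.0511
```

```bash
python3 -m crank '[[0,0,-0.1,0,0,0,-0.6],[0,0,-0.3,0,0,0,-0.6],[0,0,-0.6,0,0,0,-0.6],[0,0,-1,0,0,0,-0.6],[0,0,-1,0,0,0,-0.6],[0,0,-1,0,0,0,-0.6]]'; python3 - <<'E'
from h import *
c=cap("scene","s15")
E
python3 -m crank '[[-0.1,-0.2,-0.3,0,0,0,-0.6],[-0.25,-0.5,-0.3,0,0,0,-0.6],[-0.43,-0.86,-0.3,0,0,0,-0.6]]'; python3 -m crank '[[-0.15,-0.3,0,0,0,0,-0.6],[-0.3,-0.6,0,0,0,0,-0.6],[-0.43,-0.86,0,0,0,0,-0.6]]'; python3 -m crank '[[-0.15,-0.3,0,0,0,0,-0.6],[-0.3,-0.6,0,0,0,0,-0.6],[-0.43,-0.86,0,0,0,0,-0.6]]'; python3 -m crank '[[-0.15,-0.3,0,0,0,0,-0.6],[-0.3,-0.6,0,0,0,0,-0.6],[-0.43,-0.87,0,0,0,0,-0.6],[-0.43,-0.87,0,0,0,0,-0.6],[-0.43,-0.87,0,0,0,0,-0.6],[-0.43,-0.87,0,0,0,0,-0.6],[-0.43,-0.87,0,0,0,0,-0.6]]';  python3 - <<'E'
from h import *
s=env.sense(); print(s["ee_pos"],s["orientation"],s["gripper_width"])
c=cap("wrist","w16")
q=near(c,(.5045,.175),.03,.076,.086);print("spin",len(q),cv2.minEnclosingCircle(q[:,:2].astype(np.float32)) if len(q) else '')
q=near(c,(.5045,.175),.033,.205,.22);print("tube",len(q),cv2.minEnclosingCircle(q[:,:2].astype(np.float32)) if len(q) else '')
c=cap("scene","s16")
q=near(c,(.5045,.175),.03,.076,.086);print("spin",len(q),cv2.minEnclosingCircle(q[:,:2].astype(np.float32)) if len(q) else '')
E
```

```text
t: 27.27
ee_pos: [0.6784, -0.1705, 0.1088]
orientation: [3.14, -0.0, 0.01]
wrist_force: [-0.6, -0.0, -0.7]
gripper_width: 0.0509
t: 27.57
ee_pos: [0.6334, -0.0846, 0.1344]
orientation: [3.141, -0.004, 0.0]
wrist_force: [1.2, 1.6, -1.2]
gripper_width: 0.051
t: 27.82
ee_pos: [0.5877, 0.0038, 0.1331]
orientation: [-3.141, -0.0, 0.007]
wrist_force: [0.1, 0.0, 0.5]
gripper_width: 0.0507
t: 28.07
ee_pos: [0.5448, 0.0895, 0.1332]
orientation: [3.141, 0.0, -0.007]
wrist_force: [0.2, 0.8, -0.5]
gripper_width: 0.051
t: 28.65
ee_pos: [0.5045, 0.1741, 0.1344]
orientation: [3.141, -0.002, -0.002]
wrist_force: [0.4, -0.6, 0.2]
gripper_width: 0.0511
[0.50448309 0.1740752  0.13437309] [ 3.14065993e+00 -1.62795474e-03 -1.97023814e-03] 0.05112974386034987
spin 0 
tube 3234 ((0.5056607127189636, 0.1749642789363861), 0.03253757581114769)
spin 65 ((0.5051829218864441, 0.17304831743240356), 0.011847730726003647)
```

View pics/s16.png

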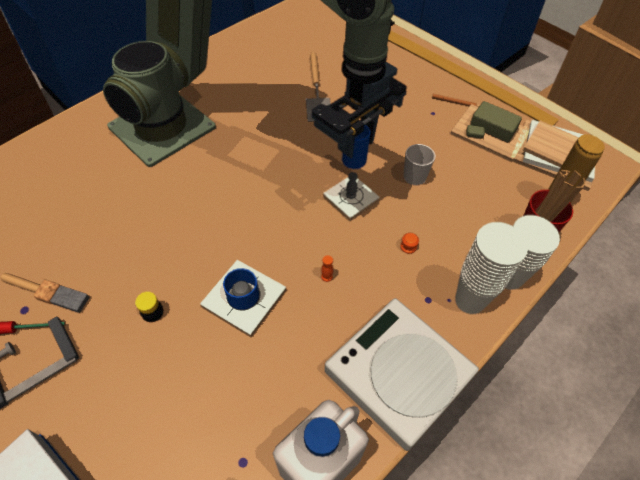

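View pics/w16.png

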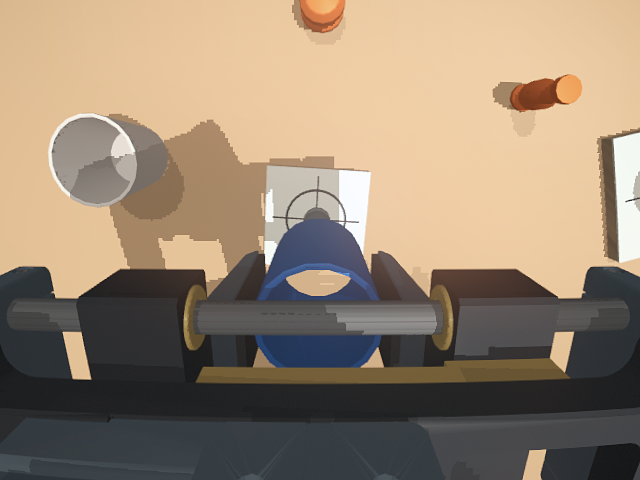

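The wide tube sits centred on its board. The narrow tube is hanging above the spindle and lines up with it, so I'll lower it.

```bash
python3 -m crank '[[0,0,0.1,0,0,0,-0.6],[0,0,0.25,0,0,0,-0.6],[0,0,0.4,0,0,0,-0.6],[0,0,0.52,0,0,0,-0.6],[0,0,0.6,0,0,0,-0.6],[0,0,0.6,0,0,0,-0.6],[0,0,0.6,0,0,0,-0.6]]'; python3 -c '
from h import *
cap("scene","s17");cap("wrist","w17")'
```

```text
t: 29.33
ee_pos: [0.5044, 0.1747, 0.0747]
orientation: [3.141, -0.001, -0.001]
wrist_force: [-0.4, 0.3, -0.2]
gripper_width: 0.0509
```

View pics/w17.png

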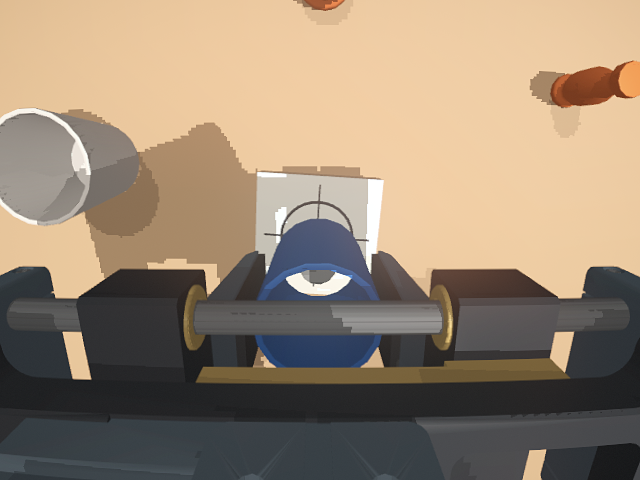

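The spindle's collar shows centred inside the tube at (318,275), with no contact force. I'll finish lowering, let go and back off.

```bash
python3 -m crank '[[0,0,0.15,0,0,0,-0.6],[0,0,0.3,0,0,0,-0.6],[0,0,0.42,0,0,0,-0.6],[0,0,0.48,0,0,0,-0.6],[0,0,0.51,0,0,0,-0.6],[0,0,0.535,0,0,0,-0.6],[0,0,0.535,0,0,0,-0.6],[0,0,0.535,0,0,0,-0.6],[0,0,0.535,0,0,0,-0.6]]'; python3 -m crank '[[0,0,0,0,0,0,0.2],[0,0,0,0,0,0,0.25],[0,0,0,0,0,0,0.4],[0,0,0,0,0,0,0.6],[0,0,0,0,0,0,1],[0,0,0,0,0,0,1],[0,0,0,0,0,0,1],[0,0,0,0,0,0,1]]';  python3 -m crank '[[0,0,-0.2,0,0,0,1],[0,0,-0.5,0,0,0,1],[0,0,-0.8,0,0,0,1],[0,0,-1,0,0,0,1]]';  python3 -m crank '[[0,0,-0.2,0,0,0,1],[-0.2,0.2,-0.4,0,0,0,1],[-0.4,0.5,-0.4,0,0,0,1],[-0.6,0.8,-0.4,0,0,0,1],[-0.8,1,-0.4,0,0,0,1],[-0.8,1,-0.4,0,0,0,1],[-0.8,1,-0.4,0,0,0,1],[-0.8,1,-0.4,0,0,0,1]]'; python3 - <<'E'
from h import *
s=env.sense(); print(s["ee_pos"],s["gripper_width"])
for n in("scene","top"):
    c=cap(n,n+"18")
    for nm,xy,h,r in(("knob",(.5355,-.1625),.052,.022),("wide",(.5355,-.1625),.066,.04),("spin",(.5045,.175),.082,.017),("narrow",(.5045,.175),.096,.035),("kc",(.681,.169),.036,.03),("sc",(.6125,-.008),.066,.03),("cup",(.561,.336),.075,.045),("jar",(.436,-.311),.052,.04)):
        q=near(c,xy,r,h-.006,h+.004)
        if len(q)>10: print(n,nm,len(q),np.round(cv2.minEnclosingCircle(q[:,:2].astype(np.float32))[0],4),"z",np.median(q[:,2]).round(4))
E
```

```text
t: 30.18
ee_pos: [0.505, 0.1752, 0.0223]
orientation: [-3.141, 0.0, -0.002]
wrist_force: [0.6, 0.3, -1.5]
gripper_width: 0.0512
t: 30.85
ee_pos: [0.5044, 0.175, 0.0216]
orientation: [3.141, -0.0, -0.0]
wrist_force: [0.4, -0.6, -0.5]
gripper_width: 0.0908
t: 31.18
ee_pos: [0.5054, 0.1754, 0.1242]
orientation: [-3.141, 0.0, -0.005]
wrist_force: [1.1, -0.4, 0.4]
gripper_width: 0.0914
t: 31.85
ee_pos: [0.4252, 0.0754, 0.1619]
orientation: [-3.141, 0.001, -0.002]
wrist_force: [-0.1, 0.1, 1.7]
gripper_width: 0.091
[0.42519553 0.07536151 0.161944  ] 0.09095546088183211
scene knob 201 [ 0.5378 -0.1636] z 0.0504
scene wide 254 [ 0.5361 -0.1629] z 0.0656
scene spin 54 [0.505 0.174] z 0.0828
scene narrow 144 [0.5056 0.1736] z 0.0947
scene kc 155 [0.6812 0.1676] z 0.0345
scene sc 93 [ 0.6133 -0.0085] z 0.0662
scene cup 186 [0.5615 0.3355] z 0.0738
scene jar 331 [ 0.4379 -0.3126] z 0.0523
top knob 268 [ 0.5351 -0.1633] z 0.0499
top wide 229 [ 0.5343 -0.1627] z 0.0658
top spin 127 [0.5038 0.1743] z 0.0818
top narrow 221 [0.5042 0.1746] z 0.0953
top kc 233 [0.6799 0.1689] z 0.0337
top sc 111 [ 0.6119 -0.0079] z 0.0656
top cup 315 [0.5607 0.3372] z 0.0739
top jar 434 [ 0.4351 -0.3104] z 0.0521
```

View pics/scene18.png

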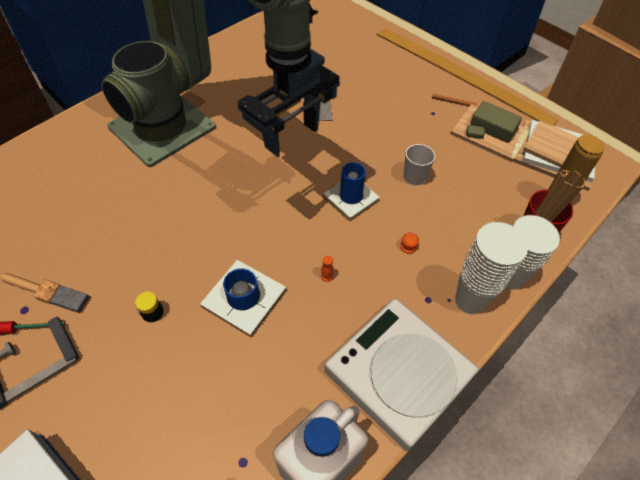

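View pics/top18.png

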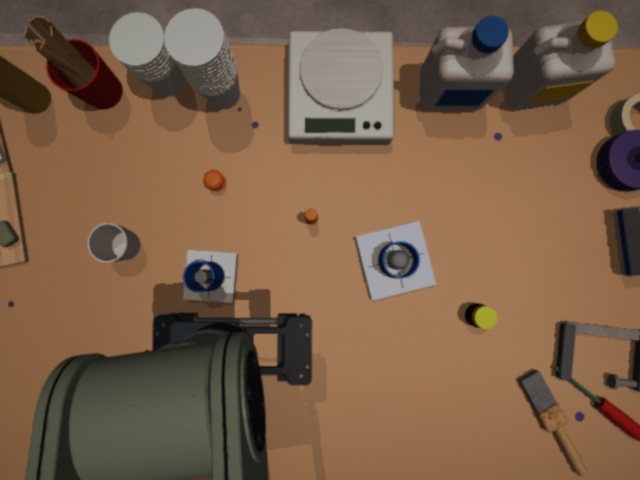

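Both tubes stand concentric round their masters: (243,290) and (352,183) in the scene view, (398,259) and (203,276) in the top view. Nothing else has moved, so I'm handing in.

```bash
python3 -c '
from station import env
print(env.sign_off())'
```

```text
the job is handed in; nothing more can be done
None
```

The job is done and handed in at about 32 s, against a limit of 96 s. The knob went onto the larger board and the spindle onto the smaller one. Only then did I set the wide tube round the knob and the narrow tube round the spindle.

**Last checks (scene and top cameras):**
- **Position:** each master and its tube are within about 2 mm of concentric, and within about 2 mm of the board's middle.
- **Height:** the tube rims measured 65–66 mm and 95 mm above the bench, and the master tops 50 mm (domed head) and 82 mm. These match parts standing flat on the boards.
- **Other items:** the castings, cup and jar measured within 2 mm of where they started. The gripper was open and clear of everything.

**What disagreed:**
- **Fingertip offset:** the first grasp of the knob closed on empty air just above its head and moved nothing. Both cameras showed the real fingertips about 34 mm above the reported TCP. I allowed for that from then on, and every later grasp and placing worked first time.
- **Camera differences:** the scene and top cameras differ by 1–3 mm, which fits the stated calibration.
- **Board outline:** a wrist-camera fit of the small board's outline was partly blocked by the gripper and the spindle it held, so I ignored it.

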